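# Pack the culture ware into the carry box by way of the slant rest

## Task

Pack the orange-capped tube, the blue-capped round bottle and the green-capped square bottle into the blue carry box so that all three are down on its floor: the tube lying flat, both bottles standing upright. Take the tube out of the rack by its cap, lean it in the slant rest cap end up and let go, then take it again round the body to lay it in the box. The ware cracks easily, so set things down gently rather than dropping them, and leave the grey-capped tube, the wash bottle and the stacked dishes as they are.

Things in the scene. Friction and masses are not known exactly. Their poses are not given: they have to be found in the camera images.
- tube: The culture tube to pack: amber plastic cylinder with an orange screw cap, 40 mm diameter all the way (cap too), 140 mm long over all, the cap being the last 25 mm, about 0.09 kg; held loosely by the cap it swings when tilted. Origin at the centre of its flat foot; its z axis runs along the tube to the cap end. It starts upright in one of the two outer holes of the grey rack, its foot 6 mm above the bench.
- tube_top (a point): Centre of the flat top of the orange cap, 140 mm from the tube's foot along its axis.
- tube_mid (a point): Middle of the tube, on its axis, 70 mm from its foot.
- rack: Grey plastic tube rack fixed to the bench: 176 mm long (its x) x 64 mm wide (its y), base 6 mm thick, upper plate from 60 to 66 mm high with three 43 mm holes in a row along its x at -52, 0 and +52 mm. Origin at the centre of its underside, z up. The tubes stand on its base and rise 80 mm above the upper plate. The middle hole is empty.
- slant_rest: Aluminium slant rest fixed to the bench; holds one tube leaning at 45 degrees, cap up and towards the rest's own -x. Base 150 mm (x) x 72 mm (y) x 8 mm; above it a 45 degree rail in its x-z plane with a foot stop and two V yokes, which stay 10 mm or more below the tube axis and within 22 mm to each side. Origin at the centre of the underside, z up.
- rest_foot (a point): Centre of the tube's foot when seated in the slant rest, on the stop's face: 40 mm above the bench, 50 mm along the rest's +x. The yokes are 10 mm long, centred 16 and 93 mm from here along the tube; between them the tube is free on both sides for the fingers (the rail runs 30 mm below the axis).
- rest_head (a point): Where the centre of the cap's top lies when the tube is seated in the slant rest (139 mm above the bench, 49 mm along the rest's -x).
- box: Blue open carry box fixed to the bench: inside 150 mm (its x) x 121 mm (its y) x 55 mm deep, floor and walls 4 mm thick, top edge 59 mm above the bench. Origin at the centre of its underside, z up. The +y long wall has a finger cut-out 90 mm wide about its middle, down to a sill 8 mm above the inner floor.
- box_in (a point): Centre of the box's inner floor, 4 mm above the bench. The three items just fill the box: the tube lying along the long wall with the cut-out (which lets the fingers round it), the two bottles side by side in the other half.
- round_bottle: Round milky bottle with a navy blue screw cap, about 0.24 kg: body 70 mm diameter and 74 mm high, sloping shoulder, cap 52 mm diameter from 90 to 116 mm above its foot. Stands upright on the bench. Origin at the centre of its underside, z up to the cap.
- square_bottle: Square milky bottle with a green screw cap, about 0.17 kg: body 68 x 68 mm (sides along its x and y) and 70 mm high, sloping shoulder, round cap 50 mm diameter from 80 to 104 mm above its foot. Stands upright on the bench, turned anyhow. Origin at the centre of its underside, z up to the cap.
- spare_tube: Bystander: the same kind of tube with a grey cap, 40 mm x 140 mm, standing in the other outer hole of the rack. Stays there. Origin at the centre of its foot, z to the cap.
- wash_bottle: Bystander: milky wash bottle, 68 mm diameter, with red cap and bent spout, 205 mm high. Origin at the centre of its underside.
- dishes: Bystander: stack of three closed culture dishes, 94 mm diameter, 44 mm high. Origin at the centre of its underside.
There are look-alikes about, which are no part of the job. What is shaped like the square_bottle but red is not meant.

How it is judged:
On the way, in this order (a step that is already met when the one before it is completed fails the run):
1. the tube is lifted out of the rack, held at its cap end (height (world z) of tube above 0.045 m and distance between the grasp point and tube_top below 0.035 m and contact force between the fingers and tube above 0.5 N), for 0.1 s.
2. the tube leans in the slant rest, cap up, foot and cap within 15 mm of their seated places, and the robot has let go of it (distance between tube and rest_foot below 0.015 m and distance between tube_top and rest_head below 0.015 m and contact force between each of the fingers, the arm and tube below 0.05 N), for 0.2 s.
3. the tube is carried away from the slant rest, held round its body (distance between tube_mid and rest_foot above 0.12 m and distance between the grasp point and tube_mid below 0.045 m and contact force between the fingers and tube above 0.5 N), for 0.1 s.
At the end, for the whole second after the job is handed in: Tube inside the box lying flat within 4 degrees on its floor (axis at both ends 18 to 32 mm above the box's underside); round and square bottle inside the box, upright within 4.5 degrees and with their feet within 5 mm of its floor; all three at rest (angle between tube's own z axis and vertical between 1.5 and 1.64 rad and x of tube in the frame of box between -0.078 and 0.078 m and y of tube in the frame of box between -0.062 and 0.062 m and z of tube in the frame of box between 0.018 and 0.032 m and x of tube_top in the frame of box between -0.078 and 0.078 m and y of tube_top in the frame of box between -0.062 and 0.062 m and z of tube_top in the frame of box between 0.018 and 0.032 m and angle between each of round_bottle, square_bottle's own z axis and vertical below 0.08 rad and x of round_bottle in the frame of box between -0.045 and 0.045 m and y of round_bottle in the frame of box between -0.03 and 0.03 m and z of round_bottle in the frame of box between 0 and 0.009 m and x of square_bottle in the frame of box between -0.045 and 0.045 m and y of square_bottle in the frame of box between -0.03 and 0.03 m and z of square_bottle in the frame of box between 0 and 0.009 m and linear speed of each of tube, round_bottle, square_bottle below 0.02 m/s); the robot touches nothing.
It fails at once if the tube or a bottle dropped: falling free of the fingers faster than 0.5 m/s (a drop of about 13 mm) ((linear speed of tube above 0.5 m/s and contact force between the fingers and tube below 0.05 N) or (linear speed of round_bottle above 0.5 m/s and contact force between the fingers and round_bottle below 0.05 N) or (linear speed of square_bottle above 0.5 m/s and contact force between the fingers and square_bottle below 0.05 N)).
It fails at once if culture ware banged: more than 80 N between the tube and the slant rest or the box, or between a bottle and the box (contact force between tube and slant_rest above 80 N or contact force between any of tube, round_bottle, square_bottle and box above 80 N).
It fails at once if a bottle knocked over (tilted more than 40 degrees) (angle between any of round_bottle, square_bottle's own z axis and vertical above 0.7 rad).
It fails at once if the grey-capped tube, the wash bottle or the dishes moved by more than 20 mm (distance of any of spare_tube, wash_bottle, dishes from where it was at the start of the episode above 0.02 m).
It also fails if it takes over 72 s, if anything falls off the work surface, if the arm or the gripper's body presses on something with over 40 N, if the wrist force passes 120 N, or if a joint passes its speed limit or range.

## Robot

A 6-joint arm with a two-finger parallel gripper is mounted at the origin on the work surface. World frame = base frame: x ahead of the robot, y to its left, z up, the work surface at z = 0. Lengths are in m, angles in rad, forces in N, time in s.
With the tool pointing down it reaches from about 0.35 to 0.975 m from the base axis. Payload 4.9 kg.
Tool frame: the origin (TCP) lies midway between the tips of the shut fingers; the grasp point (between the pads) lies 19 mm behind it; z points along the fingers, y is the direction in which the jaws open and shut (so a half turn about z gives the same grasp; the last joint's range is limited). The gripper opens to 85 mm and grips with 20 to 120 N. Pads are 22 mm wide; open, the fingers measure 114 mm over their backs; the gripper's body (76 mm by 85 mm) begins 54 mm behind the grasp point. The pads swing forward as they close: fully open they stand 13 mm farther back than shut.
Start: joints at [-1.406, 0.053, 1.613, -0, 1.476, -0.119], TCP at [0.175, -0.6, 0.231] pointing down, gripper open.
Joint ranges: [-3.01, 3.01], [-1.01, 2.22], [0.06, 2.58], [-1.02, 4.17], [0.09, 2.62], [-3.14, 3.14]. Speed limits (rad/s): [2.57, 2.57, 3.14, 3.14, 3.14, 3.14].

## Interface

Orientations are given as a rotation vector (axis times angle).
In Python, from station import ctrl gives the robot as it stands.
- The arm moves only by the tool apply_moves, never from a script. Its argument "rows" is a list of rows, each a list of 6 numbers: the shift along the tool's x, y, z in cm, then the turn, a rotation vector about the tool's x, y, z in units of 5 degrees (1.0 is 5 degrees). In form: [[x, y, z, rx, ry, rz], ...]. A call has 1 to 20 rows; each row is the pose to reach, as a shift and turn from the pose measured when the call began, along the tool's axes at that moment; what a row does not reach only later rows make up. A row lasts 1/10 s, in which the tool goes at most 50 mm and 8.59 degrees, less where a joint would pass 70% of its speed; a pose out of reach is approached as far as the arm can. A call with a gripper value outside its range is refused whole. "grip" is the closure, from 0 (fully open) to 1 (shut), set as the call begins (left out, the last holds). The fingers move at their own pace and stop on an object; "squeeze" is the grip in N (left out, the last holds). Time passes only in rows, so rows that repeat a pose let the fingers close. It gives the time, the measured TCP pose, the force and the opening at its end, in the units of the state.
- ctrl.get_obs(): the state, without advancing time (a new reading comes with each control period).
- ctrl.get_image(name): name is "scene" or "top" or "wrist"; returns a dict with "color" (400x640x3 uint8, blue, green, red), "mtx" (3x3 intrinsics, pixels), "D" ([k1, k2, p1, p2, k3] as OpenCV has them; the pictures are not rectified), "rvec" (rotation vector, rad) and "tvec" (3), from world to camera coordinates, as OpenCV has them. Camera axes: x right, y down, z forward; pixel columns grow to the right and rows downward; lengths in m; the calibration is good to about 2 mm. A picture is of the moment at which its call begins. There is no depth.
- ctrl.finish_job(): hands the job in, once; it reports no verdict.
The state is a dict: "t": time; "q": joint angles; "dq": joint speeds; "effort": joint torques, N m; "tool_pos": TCP position; "tool_rot": TCP orientation; "contact_force": force on the tool from outside, world axes, zero at the start; "wrist_torque": the same for the moment, N m; "opening": finger opening in m.
Only numpy, scipy, OpenCV 4.12 (cv2) and the standard library are available. Lean on these libraries where they do the work, as an engineer would, in place of code of your own. Each camera call takes 0.05 s, during which the arm holds its last target.

## Working session

There is one attempt and no reset: what is moved stays moved. The work goes in short steps, Python scripts to look and compute and a tool call to move; the robot and the scene stay as the last step left them, time stands still between calls to the robot, and variables do not carry over. Pictures are saved under pics/ and viewed, and the job is handed in when it is done.

Besides the shell and the picture viewer there is one more tool, called after "Emit:" in YAML: its name, and indented under it one key for each argument. apply_moves: Moves the arm, as the interface text tells. Its arguments: {"type":"object","properties":{"rows":{"type":"array","items":{"type":"array","items":{"type":"number"}}},"grip":{"type":"number"},"squeeze":{"type":"number"}},"required":["rows"]}

```bash
ls; mkdir -p pics; python3 - <<'E'
from station import ctrl
import cv2
o=ctrl.get_obs()
print({k:o[k] for k in o})
for n in ["scene","top","wrist"]:
    d=ctrl.get_image(n); cv2.imwrite(f"pics/{n}0.png",d["color"]); print(n,d["mtx"],d["D"],d["rvec"],d["tvec"])
E
```

```text
pics
{'t': 0.0, 'q': array([-1.40597322e+00,  5.33825856e-02,  1.61431121e+00, -4.23138418e-05,
        1.47598451e+00, -1.18958283e-01]), 'dq': array([-0.0005427 ,  0.00140849, -0.00037157,  0.00026564,  0.00068612,
        0.00090178]), 'effort': array([ 3.36509904e-03, -3.93684912e+01, -3.70171773e+01,  7.26807116e-05,
        7.09993605e-03,  8.86109149e-06]), 'tool_pos': array([ 0.17490268, -0.59937446,  0.23003679]), 'tool_rot': array([-3.10795679e+00, -4.43980079e-01,  1.41173144e-04]), 'contact_force': array([ 0.68901835, -0.27715215,  0.34791647]), 'wrist_torque': array([-0.03683757, -0.01079883, -0.01123024]), 'opening': 0.08543262534274638}
scene [[371.37544783   0.         323.05801162]
 [  0.         371.37544783 193.30113603]
 [  0.           0.           1.        ]] [0.01120157 0.         0.         0.         0.        ] [ 1.85300482  1.91624377 -0.59239043] [ 0.09673485 -0.43365714  1.73701861]
top [[403.48660653   0.         314.36589002]
 [  0.         403.48660653 200.56882445]
 [  0.           0.           1.        ]] [-0.03927032  0.          0.          0.          0.        ] [ 2.17303188 -2.19584411  0.09061463] [-0.07183784  0.60902224  1.16300139]
wrist [[333.67339513   0.         320.18134975]
 [  0.         333.67339513 200.6915382 ]
 [  0.           0.           1.        ]] [-0.05690005  0.          0.          0.          0.        ] [-2.29374395  1.72039264  0.28510762] [-0.6242979  -0.04235497  0.37986633]
```

View pics/scene0.png

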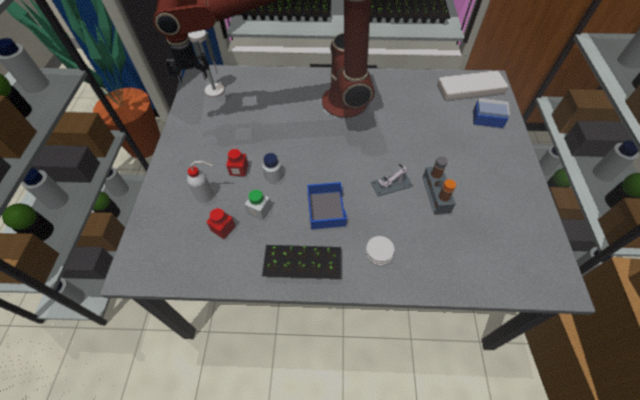

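View pics/top0.png

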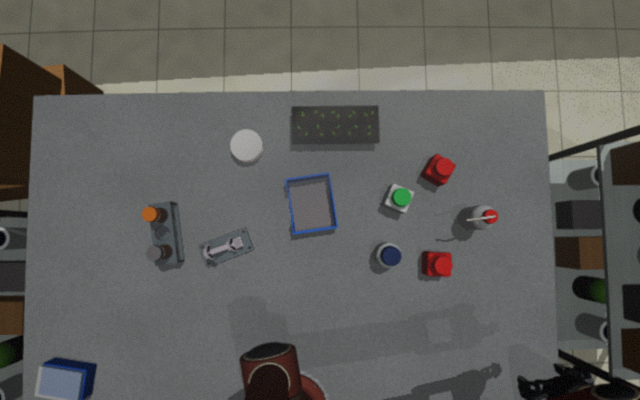

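View pics/wrist0.png

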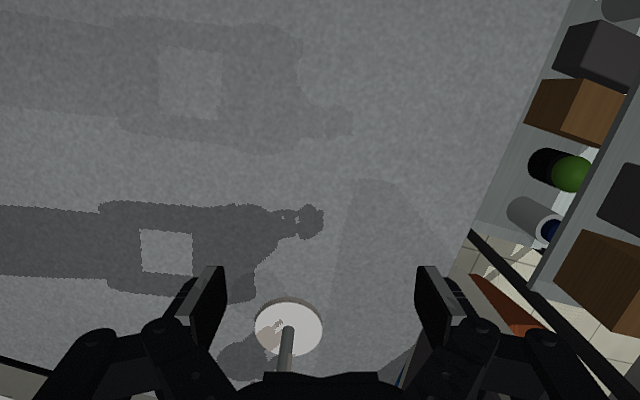

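```bash
cat > h.py <<'E'
import numpy as np, cv2
from scipy.spatial.transform import Rotation as R
from station import ctrl
def ray(d,px):
    px=np.asarray(px,float).reshape(-1,1,2)
    n=cv2.undistortPoints(px,d["mtx"],np.asarray(d["D"],float)).reshape(-1,2)
    Rm=cv2.Rodrigues(np.asarray(d["rvec"],float))[0]; t=np.asarray(d["tvec"],float).reshape(3)
    o=-Rm.T@t
    v=np.c_[n,np.ones(len(n))]@Rm
    return o,v
def plane(d,px,z):
    o,v=ray(d,px); return o+v*((z-o[2])/v[:,2])[:,None]
def proj(d,P):
    return cv2.projectPoints(np.asarray(P,float).reshape(-1,3),np.asarray(d["rvec"],float),np.asarray(d["tvec"],float),d["mtx"],np.asarray(d["D"],float))[0].reshape(-1,2)
def mask(d,lo,hi):
    return cv2.inRange(cv2.cvtColor(d["color"],cv2.COLOR_BGR2HSV),np.array(lo),np.array(hi))
def blobs(m,amin=30):
    n,l,s,c=cv2.connectedComponentsWithStats(m)
    return [(s[i],c[i],l==i) for i in range(1,n) if s[i][4]>=amin]
def tri(d1,p1,d2,p2):
    o1,v1=ray(d1,p1);o2,v2=ray(d2,p2);v1=v1[0]/np.linalg.norm(v1[0]);v2=v2[0]/np.linalg.norm(v2[0])
    A=np.c_[v1,-v2];s=np.linalg.lstsq(A,o2-o1,rcond=None)[0]
    a=o1+s[0]*v1;b=o2+s[1]*v2
    return (a+b)/2,np.linalg.norm(a-b)
def save(d,name,box=None,k=1):
    im=d["color"]
    if box is not None:
        x,y,w,h=box; im=im[y:y+h,x:x+w]
    if k!=1: im=cv2.resize(im,None,fx=k,fy=k,interpolation=cv2.INTER_CUBIC)
    cv2.imwrite("pics/"+name,im)
def delta(tp,tR):
    """move row (cm, 5deg) from measured pose to target"""
    o=ctrl.get_obs(); R0=R.from_rotvec(o["tool_rot"])
    dp=R0.inv().apply(np.asarray(tp)-o["tool_pos"])*100
    dr=(R0.inv()*tR).as_rotvec()/np.deg2rad(5)
    return np.round(np.r_[dp,dr],2)
E
python3 - <<'E'
from h import *
t=ctrl.get_image("top"); s=ctrl.get_image("scene")
save(t,"topL.png",(130,130,210,150),3.8); save(t,"topR.png",(340,130,180,150),4)
cols={"orange":((8,150,100),(18,255,255)),"green":((45,100,60),(80,255,255)),"blue":((105,100,40),(125,255,255)),"red":((0,150,80),(5,255,255))}
for n,(lo,hi) in cols.items():
    for nm,d in(("top",t),("scene",s)):
        for st,c,_ in blobs(mask(d,lo,hi),25): print(n,nm,st,c.round(1))
E
```

```text
orange top [142 207  15  15 170] [149.  213.6]
orange scene [107  88  43  35 890] [130.  103.6]
orange scene [ 94 101  19  24 206] [102.7 112.8]
orange scene [444 180  12  11 106] [449.2 184.9]
green top [392 188  19  19 263] [401.4 196.8]
green scene [ 62   0  40  60 554] [81.7 31.3]
green scene [ 92   0  18  45 344] [102.4  19. ]
green scene [  7   2  72  66 833] [38.4 28.6]
green scene [97 32  7 15 39] [99.5 38.8]
green scene [108  32  12  34 166] [115.2  49.7]
green scene [557 170  12  16 118] [562.3 177.4]
green scene [631 174   9  19 117] [636. 182.]
green scene [249 190  14  14 156] [255.4 196.3]
green scene [ 94 193  12  15 105] [100.1 200.3]
green scene [  2 204  26  24 418] [ 14.4 215. ]
blue top [285 172  53  63 522] [312.2 206.2]
blue top [382 247  19  18 262] [390.8 255.6]
blue top [ 43 358  53  42 747] [ 76.8 372.6]
blue scene [ 53   0  16  24 105] [60.3  9. ]
blue scene [ 77   0  21  41 411] [87.9 14.8]
blue scene [207  28  15  36 214] [214.4  46. ]
blue scene [ 71  30  42  62 203] [92.9 62.6]
blue scene [ 0 39 12  9 75] [ 4.5 42.5]
blue scene [202  41  11  23  81] [206.8  53. ]
blue scene [121  50  25  41 391] [130.6  75.4]
blue scene [106  72  10  17  48] [110.9  78.5]
blue scene [474 102  34  26 386] [488.2 118.8]
blue scene [624 141  14  11  86] [629.9 146. ]
blue scene [264 154  12  11  95] [269.9 158.4]
blue scene [ 24 168  14  14  89] [ 30.7 174.3]
blue scene [307 182  40  47 760] [326.2 204.7]
red top [426 155  29  29 418] [441.1 167.6]
red top [484 210  14  13  98] [491.2 215.8]
red top [427 252  25  24 464] [439.7 263.9]
red top [311 387   9  11  31] [314.5 392.2]
red scene [157   0  28  12 174] [167.7   5.6]
red scene [186   0  21   8  55] [196.3   4.6]
red scene [208   0  18   7  55] [214.7   2.2]
red scene [227 149  18  26 266] [235.3 159.8]
red scene [188 167  10   9  61] [192.6 171.1]
red scene [207 209  25  28 347] [218.  220.5]
```

```bash
sleep 1
```

```text
(no output)
```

View pics/topL.png

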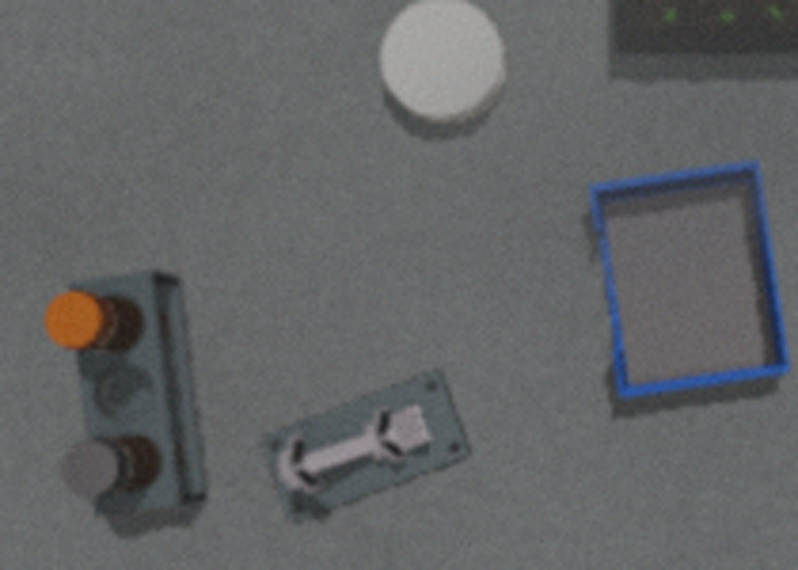

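View pics/topR.png

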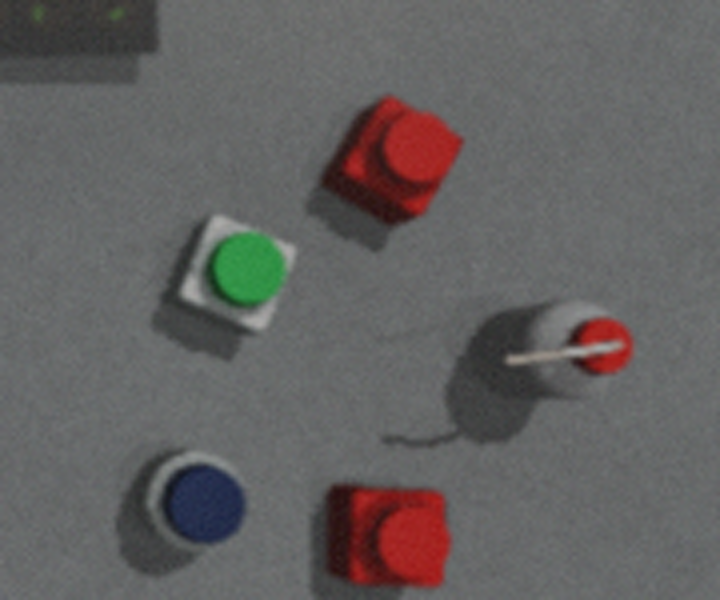

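```bash
python3 - <<'E'
from h import *
t=ctrl.get_image("top"); s=ctrl.get_image("scene")
print("top cam",ray(t,[0,0])[0],"scene cam",ray(s,[0,0])[0])
for n,p,q,z in (("tube",(149,213.6),(449.2,184.9),.146),("green",(401.4,196.8),(255.4,196.3),.104),("round",(390.8,255.6),(269.9,158.4),.116)):
    print(n,plane(t,p,z),plane(s,q,z),tri(t,p,s,q))
f=lambda x,y:(130+x/3.8,130+y/3.8)
print("box rim",plane(t,[f(592,187),f(757,163),f(787,370),f(623,396)],.059))
print("rack plate",plane(t,[f(75,284),f(155,272),f(185,505),f(100,505)],.066))
print("rest base",plane(t,[f(265,437),f(440,371),f(470,455),f(293,518)],.008))
print("dishes",plane(t,[f(440,60)],.044), "wash",plane(t,[(340+600/4,130+345/4)],.2))
save(s,"sc_rest.png",(355,140,120,90),6);save(s,"sc_box.png",(290,165,80,80),7)
E
```

```text
top cam [ 0.51638925 -0.07128682  1.20702167] scene cam [ 1.3386008  -0.04888831  1.19180854]
tube [[0.56868531 0.35998028 0.146     ]] [[0.57750432 0.3590289  0.146     ]] (array([0.56923543, 0.36394351, 0.13485005]), np.float64(0.0010541229895505648))
green [[ 0.60996117 -0.31734755  0.104     ]] [[ 0.61892613 -0.31407633  0.104     ]] (array([ 0.61090055, -0.31848545,  0.09213283]), np.float64(0.0029474900026706403))
round [[ 0.45039165 -0.28182681  0.116     ]] [[ 0.45500267 -0.28020263  0.116     ]] (array([ 0.45001887, -0.2822312 ,  0.11004412]), np.float64(0.0014634971591005064))
box rim [[ 0.66772878  0.00324129  0.059     ]
 [ 0.68473939 -0.12144373  0.059     ]
 [ 0.52848554 -0.14177274  0.059     ]
 [ 0.51041553 -0.01906927  0.059     ]]
rack plate [[0.59786427 0.39089417 0.066     ]
 [0.6062668  0.3305575  0.066     ]
 [0.43301853 0.30561339 0.066     ]
 [0.43343432 0.3691358  0.066     ]]
rest base [[0.48095271 0.26263038 0.008     ]
 [0.5310298  0.1259978  0.008     ]
 [0.46559182 0.10255894 0.008     ]
 [0.41813565 0.2402652  0.008     ]]
dishes [[0.76942715 0.12078957 0.044     ]] wash [[ 0.55038401 -0.51940302  0.2       ]]
```

```bash
sleep 1
```

```text
(no output)
```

View pics/sc_rest.png

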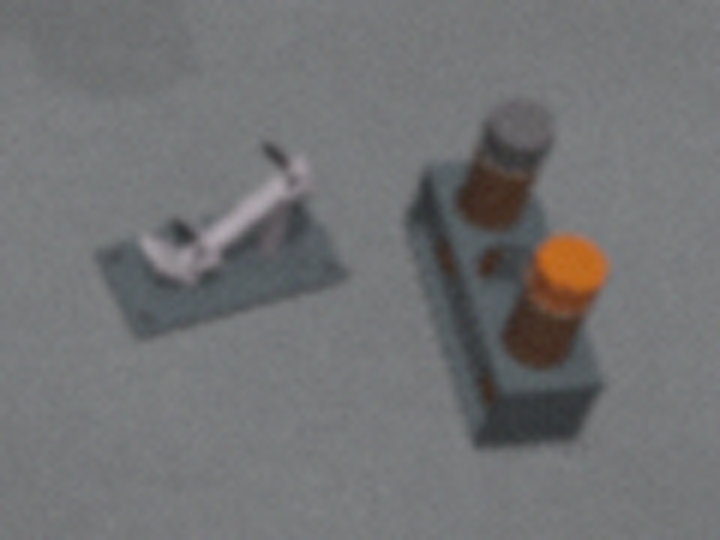

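View pics/sc_box.png

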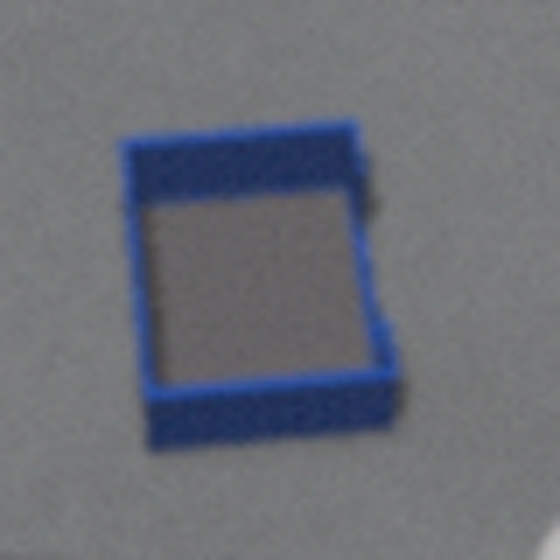

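```bash
python3 - <<'E'
from h import *
s=ctrl.get_image("scene");w=ctrl.get_image("wrist")
print(plane(s,[(214,90)],0),plane(w,[(287,322)],0), tri(s,(198,36),s,(198,36)))
o,v=ray(w,[(320,200)]);print("wristcam",o,v, "tool", ctrl.get_obs()["tool_pos"])
T=R.from_rotvec(ctrl.get_obs()["tool_rot"]); print("cam in tool",T.inv().apply(o-ctrl.get_obs()["tool_pos"]),T.inv().apply(v[0]))
def Rt(yang):
    a=np.deg2rad(yang); y=[np.cos(a),np.sin(a),0]; z=[0,0,-1]; return R.from_matrix(np.c_[np.cross(y,z),y,z])
print(delta((.52,.25,.34),Rt(19.5)))
save(s,"sc_pole.png",(150,0,130,110),5)
E
```

```text
[[-0.05276536 -0.62053106  0.        ]] [[-0.04820216 -0.61813278  0.        ]] (array([ 1.3386008 , -0.04888831,  1.19180854]), np.float64(0.0))
wristcam [ 0.25337575 -0.57717326  0.37350788] [[-0.30653317 -0.08905688 -0.94768712]] tool [ 0.17500377 -0.59994099  0.23121574]
cam in tool [ 8.16122897e-02  7.03835171e-05 -1.42292016e-01] [-3.19209293e-01 -2.16563169e-04  9.47686642e-01]
[ 56.92 -71.93 -10.87  -0.    -0.   -18.65]
```

```bash
sleep 1
```

```text
(no output)
```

View pics/sc_pole.png

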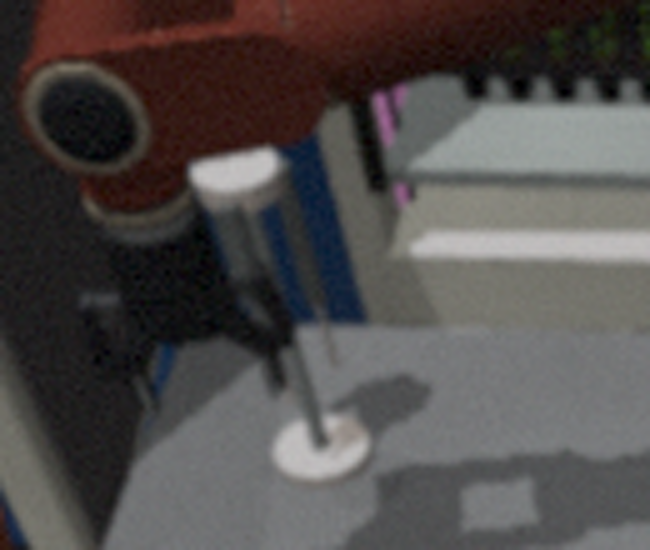

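Emit:
apply_moves:
  rows:
    - [45,-39,-13,0,0,-9]
    - [45,-39,-13,0,0,-9]
    - [45,-39,-13,0,0,-9]
    - [45,-39,-13,0,0,-9]
    - [45,-39,-13,0,0,-9]
    - [45,-39,-13,0,0,-9]
    - [45,-39,-13,0,0,-9]
    - [45,-39,-13,0,0,-9]
    - [45,-39,-13,0,0,-9]
    - [45,-39,-13,0,0,-9]
    - [45,-39,-13,0,0,-9]
    - [57,-72,-11,0,0,-18.6]
    - [57,-72,-11,0,0,-18.6]
    - [57,-72,-11,0,0,-18.6]
    - [57,-72,-11,0,0,-18.6]
    - [57,-72,-11,0,0,-18.6]
    - [57,-72,-11,0,0,-18.6]
    - [57,-72,-11,0,0,-18.6]
    - [57,-72,-11,0,0,-18.6]
    - [57,-72,-11,0,0,-18.6]
  grip: 0

```text
t: 2.45
tool_pos: [0.52, 0.2555, 0.3404]
tool_rot: [-1.81, -2.566, -0.0]
contact_force: [-0.3, -0.3, -0.3]
opening: 0.0854
```

```bash
python3 - <<'E'
from h import *
w=ctrl.get_image("wrist"); save(w,"w1.png"); o=ctrl.get_obs(); print(o["t"],o["tool_pos"],o["tool_rot"],o["q"])
E
```

```text
2.5 [0.52014559 0.25363819 0.34059869] [-1.81209737e+00 -2.56498850e+00  1.09241267e-03] [ 3.24905697e-01 -9.79104296e-02  1.58156985e+00  4.57889408e-04
  1.65912785e+00 -1.57352141e-02]
```

View pics/w1.png

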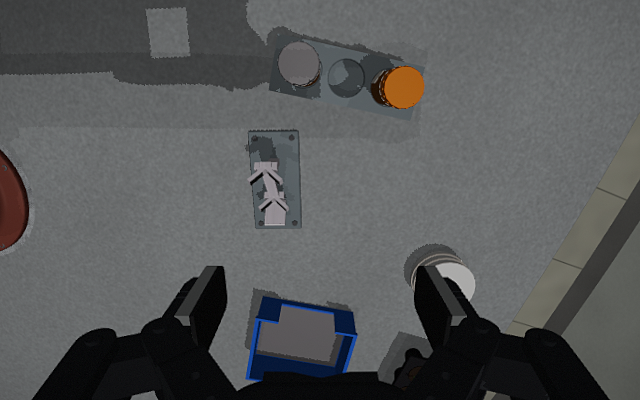

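```bash
python3 - <<'E'
from h import *
w=ctrl.get_image("wrist")
# orange top: bright cap top
hsv=cv2.cvtColor(w["color"],cv2.COLOR_BGR2HSV); print(hsv[88,405],hsv[95,380],hsv[80,383])
m=cv2.inRange(hsv,np.array((8,180,185)),np.array((20,255,255)))
for st,c,_ in blobs(m,100):
    print(st,c); cn=max(cv2.findContours(m,0,1)[0],key=cv2.contourArea); (x,y),r=cv2.minEnclosingCircle(cn); print(x,y,r,cv2.fitEllipse(cn)); 
    e=plane(w,[(x,y),(x-r,y),(x+r,y),(x,y-r)],.146);print(e, np.linalg.norm(e[1]-e[2]))
# gray cap
m=cv2.inRange(hsv,np.array((0,0,95)),np.array((180,40,150)))
save(w,"w1rack.png",(230,20,220,220),3.5)
E
```

```text
[ 15 222 169] [ 13 237  28] [ 13 240  70]
```

View pics/w1rack.png

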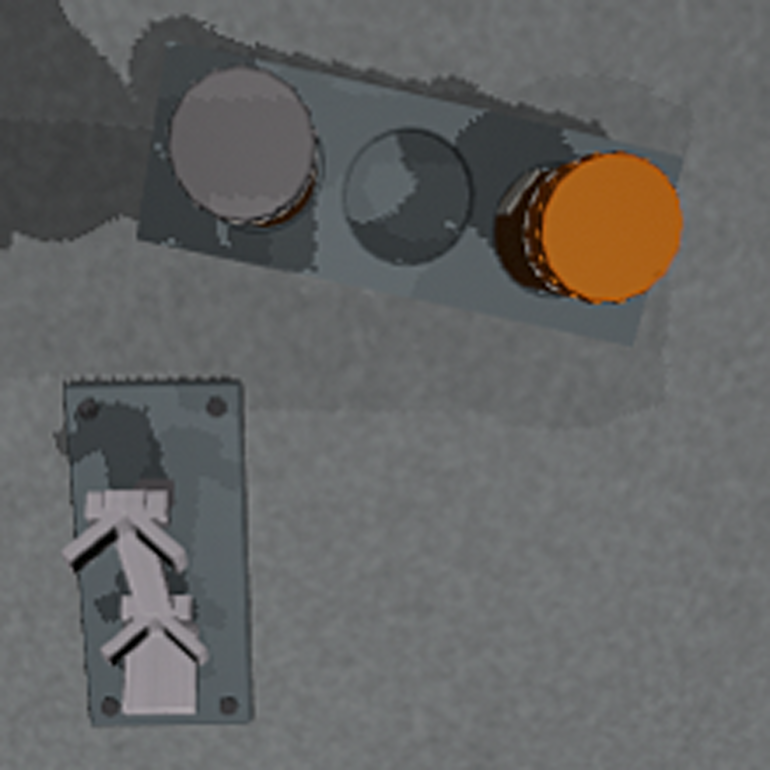

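```bash
python3 - <<'E'
from h import *
w=ctrl.get_image("wrist")
hsv=cv2.cvtColor(w["color"],cv2.COLOR_BGR2HSV)
m=cv2.inRange(hsv,np.array((8,180,150)),np.array((20,255,255)))
cn=max(cv2.findContours(m,0,1)[0],key=cv2.contourArea); e=cv2.fitEllipse(cn);print(e)
c=np.array(e[0]); print("tube",plane(w,[c],.146), [np.linalg.norm(np.diff(plane(w,[c-d,c+d],.146),axis=0)) for d in ((e[1][0]/2,0),(0,e[1][1]/2))])
f=lambda x,y:(230+x/3.5,20+y/3.5)
b=plane(w,[f(64,380),f(243,380),f(252,724),f(93,727)],.008);print("rest",b,b.mean(0))
h,hh=(b[0]+b[1])/2,(b[2]+b[3])/2; d=hh-h; print(np.linalg.norm(d),np.rad2deg(np.arctan2(d[1],d[0])),np.linalg.norm(b[0]-b[1]),np.linalg.norm(b[2]-b[3]))
r=plane(w,[f(168,42),f(683,155),f(632,347),f(137,240)],.066);print("rack",r,r.mean(0))
d=r[1]-r[0];d2=r[2]-r[3];print(np.linalg.norm(d),np.linalg.norm(d2),np.rad2deg(np.arctan2(d[1],d[0])),np.rad2deg(np.arctan2(d2[1],d2[0])))
print("hole",plane(w,[f(408,197)],.066), "spare", plane(w,[f(241,142)],.146))
E
```

```text
((404.637939453125, 82.3691177368164), (37.93461990356445, 42.05794906616211), 21.32173728942871)
tube [[0.56655187 0.36171381 0.146     ]] [np.float64(0.03676749856305094), np.float64(0.03879594809777873)]
rest [[0.41437045 0.24444496 0.008     ]
 [0.48246912 0.26814305 0.008     ]
 [0.53320276 0.1270799  0.008     ]
 [0.46713031 0.10222217 0.008     ]] [0.47429316 0.18547252 0.008     ]
0.15079939229915634 -69.93111794684165 0.07210428862893649 0.07059374045238943
rack [[0.42588233 0.37157558 0.066     ]
 [0.5990959  0.39629995 0.066     ]
 [0.60854736 0.33218307 0.066     ]
 [0.43450725 0.30867653 0.066     ]] [0.51700821 0.35218378 0.066     ]
0.17496924591823312 0.17562037723940793 8.123482177644663 7.692042942183048
hole [[0.51679648 0.35227337 0.066     ]] spare [[0.46452392 0.34625521 0.146     ]]
```

```bash
cat >> h.py <<'E'
def Rt(yang,tilt=0):
    """tool down, jaw y at yaw yang deg; tilt (deg) about tool y"""
    a=np.deg2rad(yang); y=[np.cos(a),np.sin(a),0]; z=[0,0,-1]
    return R.from_matrix(np.c_[np.cross(y,z),y,z])*R.from_euler('y',tilt,degrees=True)
E
python3 - <<'E'
from h import *
print(delta((.568,.3605,.20),Rt(20)),delta((.568,.3605,.113),Rt(20)))
E
```

```text
[ 8.790e+00  8.110e+00  1.411e+01 -1.000e-02  0.000e+00 -1.400e-01] [ 8.790e+00  8.120e+00  2.281e+01 -1.000e-02  0.000e+00 -1.400e-01]
```

Emit:
apply_moves:
  rows:
    - [4,4,7,0,0,-0.1]
    - [8.8,8.1,12,0,0,-0.1]
    - [8.8,8.1,14,0,0,-0.1]
    - [8.8,8.1,14,0,0,-0.1]
    - [8.8,8.1,14,0,0,-0.1]
    - [8.8,8.1,14,0,0,-0.1]
  grip: 0

```text
t: 3.2
tool_pos: [0.5681, 0.359, 0.2012]
tool_rot: [-1.808, -2.569, 0.003]
contact_force: [-0.9, 0.3, 0.1]
opening: 0.085
```

```bash
python3 - <<'E'
from h import *
w=ctrl.get_image("wrist"); save(w,"w2.png");o=ctrl.get_obs()
print(o["tool_pos"],delta((.568,.3605,.113),Rt(20)),proj(w,[(.568,.3605,.146)]))
hsv=cv2.cvtColor(w["color"],cv2.COLOR_BGR2HSV)
m=cv2.inRange(hsv,np.array((8,180,120)),np.array((20,255,255)))
cn=max(cv2.findContours(m,0,1)[0],key=cv2.contourArea); e=cv2.fitEllipse(cn);print(e,plane(w,[e[0]],.146))
E
```

```text
[0.56876285 0.35926803 0.20309669] [ 0.15 -0.05  9.01  0.02  0.01 -0.06] [[322.92265796 221.68825191]]
((321.5626220703125, 217.9902801513672), (55.04993438720703, 60.31138229370117), 88.13127899169922) [[0.56631977 0.36260226 0.146     ]]
```

View pics/w2.png

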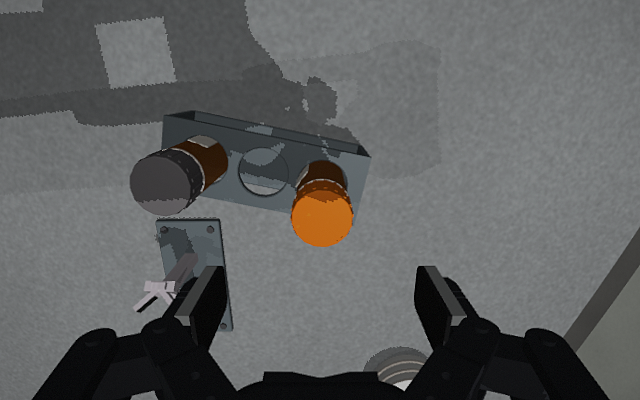

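Emit:
apply_moves:
  rows:
    - [0.15,0,4,0,0,0]
    - [0.15,0,7.5,0,0,0]
    - [0.15,0,9,0,0,0]
    - [0.15,0,9,0,0,0]
    - [0.15,0,9,0,0,0]
  grip: 0

```text
t: 3.75
tool_pos: [0.5697, 0.3607, 0.1158]
tool_rot: [1.808, 2.565, 0.006]
contact_force: [-0.1, 0.4, 0.1]
opening: 0.0854
```

Emit:
apply_moves:
  rows:
    - [0,0,0,0,0,0]
    - [0,0,0,0,0,0]
    - [0,0,0,0,0,0]
    - [0,0,0,0,0,0]
    - [0,0,0,0,0,0]
    - [0,0,0,0,0,0]
    - [0,0,0,0,0,0]
    - [0,0,0,0,0,0]
  grip: 1
  squeeze: 80

```text
t: 4.55
tool_pos: [0.5705, 0.3613, 0.1177]
tool_rot: [1.807, 2.565, 0.01]
contact_force: [-0.3, 0.1, 6.1]
opening: 0.0383
```

Emit:
apply_moves:
  rows:
    - [0,0,-2,0,0,0]
    - [0,0,-5,0,0,0]
    - [0,0,-9,0,0,0]
    - [0,0,-13,0,0,0]
    - [0,0,-16,0,0,0]
    - [0,0,-17,0,0,0]
    - [0,0,-17,0,0,0]

```text
t: 5.25
tool_pos: [0.5699, 0.3611, 0.2893]
tool_rot: [1.806, 2.564, 0.014]
contact_force: [0.0, 0.1, -0.3]
opening: 0.038
```

```bash
python3 - <<'E'
from h import *
w=ctrl.get_image("wrist"); save(w,"w3.png"); s=ctrl.get_image("scene"); save(s,"s3.png",(340,60,200,170),3.5)
o=ctrl.get_obs();print(o["tool_pos"],o["contact_force"],o["opening"],o["q"])
E
```

```text
[0.56856847 0.36046004 0.28510107] [ 0.13306738 -0.18786957 -1.60871588] 0.03811043161690432 [ 4.54935928e-01  1.36809024e-01  1.43417910e+00 -8.38406629e-04
  1.56669910e+00  1.11528541e-01]
```

View pics/w3.png

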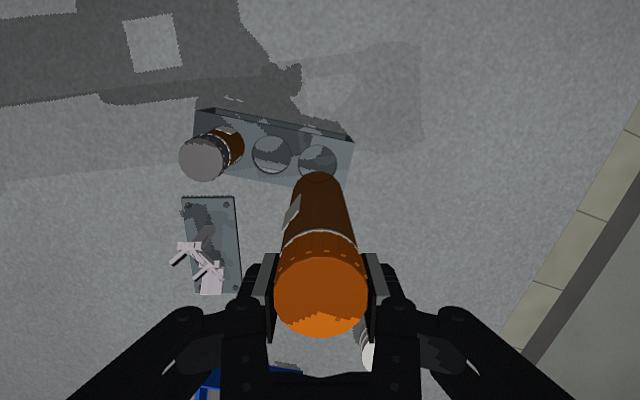

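View pics/s3.png

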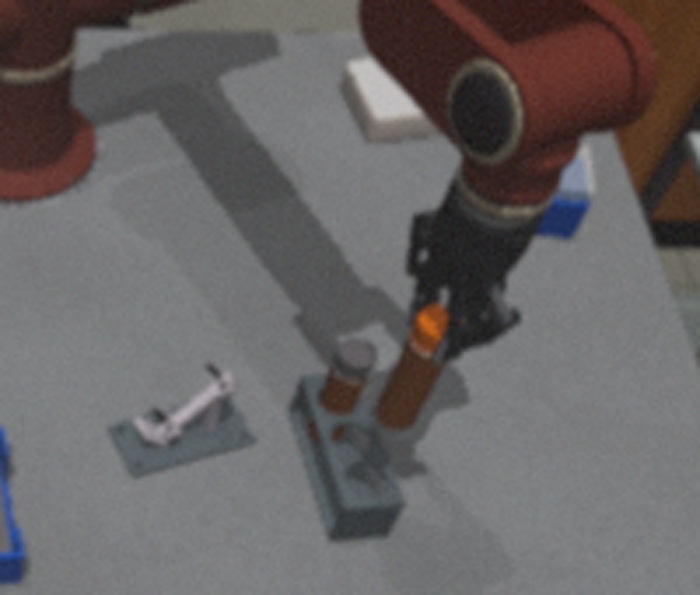

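```bash
cat >> h.py <<'E'
xr=np.array([np.cos(np.deg2rad(-70)),np.sin(np.deg2rad(-70)),0]); ez=np.array([0,0,1.])
foot=np.array([.4743,.1855,0])+.05*xr+.04*ez
u=(-xr+ez)/2**.5; n=(xr+ez)/2**.5
E
python3 - <<'E'
from h import *
seat=foot+.110*u
print(seat,seat+.12*n+.01*u)
print(delta(seat+.12*n+.01*u,Rt(20,-45)), delta(seat+.03*n+.01*u,Rt(20,-45)))
E
```

```text
[0.46479808 0.2116063  0.11778175] [0.49140101 0.13851537 0.20970563]
[-18.3  -14.77   7.49   0.02  -9.    -0.08] [-11.93 -14.83  13.85   0.02  -9.    -0.08]
```

Emit:
apply_moves:
  rows:
    - [-2,-2,0,0,-0.5,0]
    - [-4,-4,0,0,-1.5,0]
    - [-6,-6,0,0,-2.5,0]
    - [-8,-8,0,0,-3.5,0]
    - [-10,-10,0,0,-4.5,0]
    - [-12,-12,1,0,-5.5,0]
    - [-14,-13.5,2,0,-6.5,0]
    - [-16,-14.8,3.5,0,-7.5,0]
    - [-17.5,-14.8,5,0,-8.5,0]
    - [-18.3,-14.8,6.5,0,-9,0]
    - [-18.3,-14.8,7.5,0,-9,0]
    - [-18.3,-14.8,7.5,0,-9,0]
    - [-18.3,-14.8,7.5,0,-9,0]

```text
t: 6.65
tool_pos: [0.4911, 0.1385, 0.2094]
tool_rot: [1.404, 1.99, -0.578]
contact_force: [1.0, 0.1, -1.0]
opening: 0.0379
```

```bash
python3 - <<'E'
from h import *
w=ctrl.get_image("wrist"); save(w,"w4.png"); s=ctrl.get_image("scene"); save(s,"s4.png",(340,60,160,150),4);t=ctrl.get_image("top");save(t,"t4.png",(150,150,160,130),4)
o=ctrl.get_obs();print(o["tool_pos"],o["contact_force"],o["opening"],o["q"])
seat=foot+.110*u
print(delta(seat+.12*n+.01*u,Rt(20,-45)))
E
```

```text
[0.49180841 0.1387826  0.21094784] [-0.04813405 -1.61507521 -1.02779947] 0.038260130918106684 [ 0.5135571  -0.07917677  1.91910529 -0.77471754  1.49379836  0.31379966]
[ 0.08 -0.05  0.1   0.01 -0.   -0.1 ]
```

View pics/w4.png

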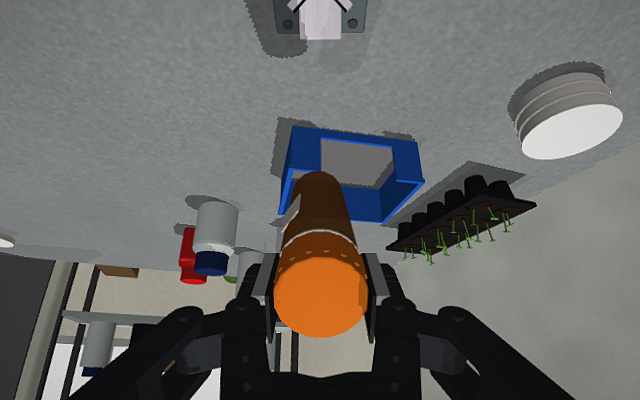

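View pics/s4.png

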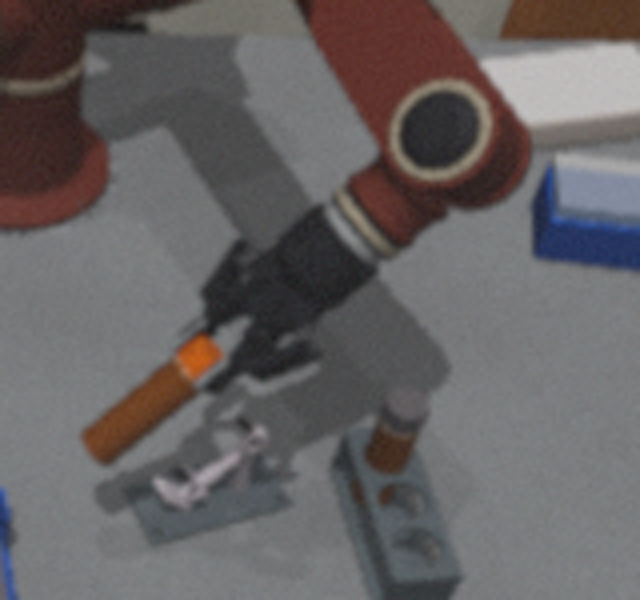

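View pics/t4.png

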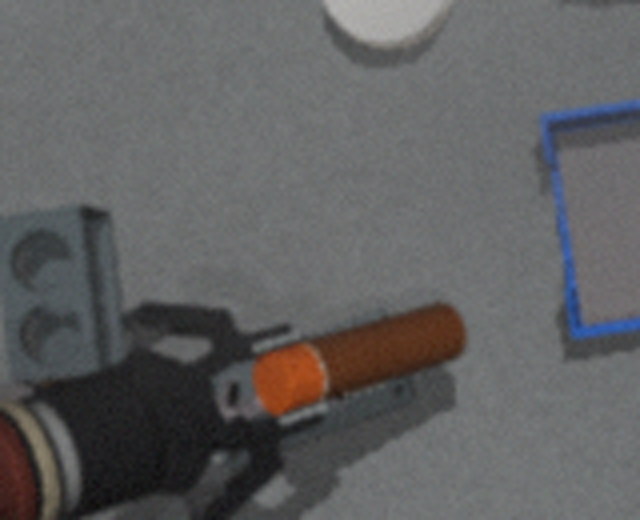

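Emit:
apply_moves:
  rows:
    - [2,0,0,0,0,-0.1]
    - [5,0,0,0,0,-0.1]
    - [8,0,0,0,0,-0.1]
    - [10,0,0,0,0,-0.1]
    - [10.5,0,0,0,0,-0.1]
    - [10.5,0,0,0,0,-0.1]

```text
t: 7.4
tool_pos: [0.4669, 0.2095, 0.1361]
tool_rot: [1.395, 1.997, -0.579]
contact_force: [-1.3, -0.2, -0.7]
opening: 0.038
```

```bash
python3 - <<'E'
from h import *
w=ctrl.get_image("wrist"); save(w,"w5.png"); s=ctrl.get_image("scene"); save(s,"s5.png",(340,80,130,120),5);t=ctrl.get_image("top");save(t,"t5.png",(170,190,120,100),5)
o=ctrl.get_obs();print(o["tool_pos"],o["contact_force"],o["opening"])
seat=foot+.110*u
print(delta(seat+.0*n+.01*u,Rt(20,-45)),delta(seat,Rt(20,-45)))
E
```

```text
[0.46787603 0.20892091 0.13778871] [ 1.02306133  0.79380271 -1.32271889] 0.03793513272032856
[ 1.67 -0.2   0.16  0.02 -0.01 -0.02] [ 1.67 -0.2   1.16  0.02 -0.01 -0.02]
```

View pics/s5.png

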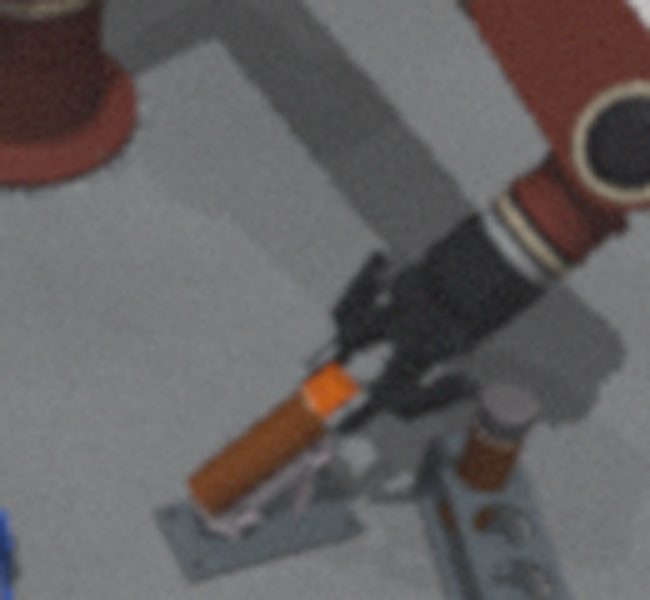

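View pics/t5.png

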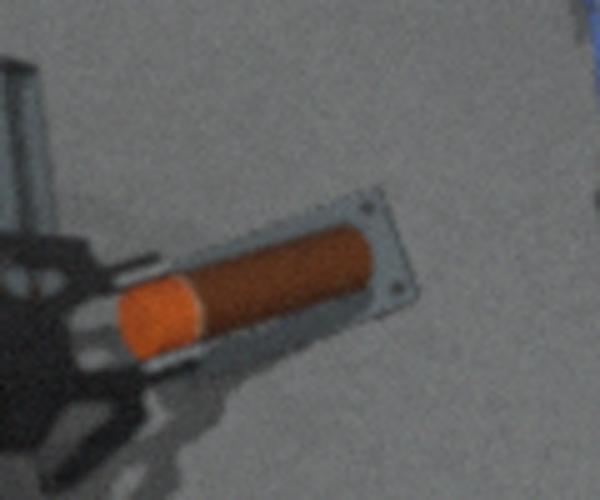

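View pics/w5.png

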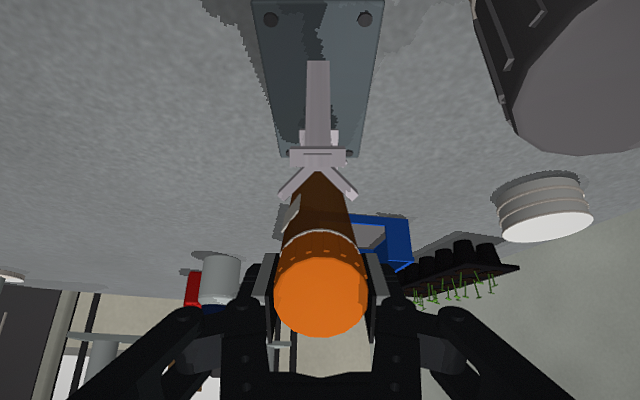

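Emit:
apply_moves:
  rows:
    - [0.5,-0.1,0.1,0,0,0]
    - [1.0,-0.1,0.1,0,0,0]
    - [1.4,-0.1,0.1,0,0,0]
    - [1.4,-0.1,0.1,0,0,0]

```text
t: 7.95
tool_pos: [0.4636, 0.2173, 0.1267]
tool_rot: [1.397, 1.995, -0.577]
contact_force: [0.0, -0.4, -0.5]
opening: 0.0378
```

```bash
python3 - <<'E'
from h import *
seat=foot+.110*u
for i in range(3):
    w=ctrl.get_image("wrist");o=ctrl.get_obs();print(o["tool_pos"],o["contact_force"],o["opening"],delta(seat,Rt(20,-45)))
E
```

```text
[0.46369566 0.21727392 0.12695071] [ 0.03758553  0.22170199 -0.77205189] 0.03792705616327192 [ 0.24 -0.09  1.05  0.02 -0.   -0.01]
[0.46375041 0.21723432 0.12709644] [ 0.29766377 -0.07030581 -1.1551429 ] 0.038119847899421876 [ 0.26 -0.1   1.06  0.02 -0.   -0.01]
[0.46378934 0.21722428 0.12714263] [ 0.51899048  0.02601378 -1.20169781] 0.03819238557041613 [ 0.26 -0.1   1.06  0.02 -0.   -0.01]
```

Emit:
apply_moves:
  rows:
    - [0.1,-0.1,0.3,0,0,0]
    - [0.2,-0.1,0.6,0,0,0]
    - [0.2,-0.1,0.8,0,0,0]
    - [0.2,-0.1,0.8,0,0,0]

```text
t: 8.5
tool_pos: [0.4649, 0.2131, 0.1209]
tool_rot: [1.398, 1.994, -0.575]
contact_force: [0.3, 1.3, 3.1]
opening: 0.038
```

```bash
python3 - <<'E'
from h import *
seat=foot+.110*u
for i in range(2):
    w=ctrl.get_image("wrist");o=ctrl.get_obs();print(o["tool_pos"],o["contact_force"],o["opening"],delta(seat,Rt(20,-45)))
save(w,"w6.png")
E
```

```text
[0.46489847 0.21313489 0.12083278] [0.59369433 1.89537162 3.11691984] 0.03806087220821332 [ 0.12 -0.06  0.31  0.03 -0.   -0.02]
[0.46485649 0.21313053 0.12078775] [0.43857545 2.00435185 2.72752275] 0.03783069127190846 [ 0.11 -0.06  0.31  0.03 -0.   -0.02]
```

View pics/w6.png

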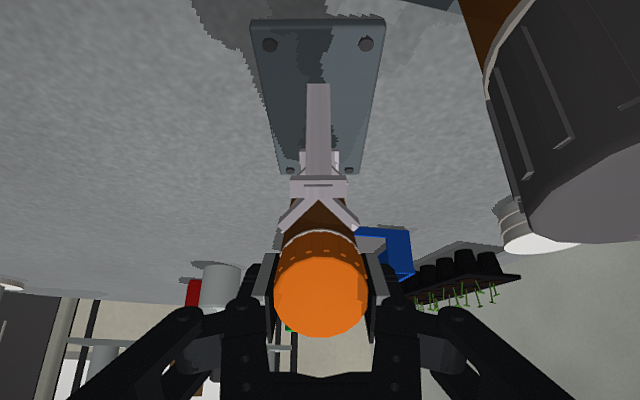

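Emit:
apply_moves:
  rows:
    - [0.1,0,0,0,0,0]
    - [0.2,0,0,0,0,0]
    - [0.2,0,0,0,0,0]

```text
t: 8.9
tool_pos: [0.4647, 0.2138, 0.1203]
tool_rot: [1.397, 1.991, -0.577]
contact_force: [0.9, -2.8, 6.8]
opening: 0.038
```

```bash
python3 - <<'E'
from h import *
seat=foot+.110*u
for i in range(2):
    w=ctrl.get_image("wrist");o=ctrl.get_obs();f=o["contact_force"];print(o["tool_pos"],f,f@u,f@n,delta(seat,Rt(20,-45)))
s=ctrl.get_image("scene"); save(s,"s7.png",(340,80,130,120),5)
E
```

```text
[0.46469194 0.21379536 0.12031483] [ 0.43068556 -2.81770161  5.48789068] 1.9041071347396625 5.856942290639034 [ 0.03 -0.07  0.33  0.03  0.03 -0.03]
[0.4646967  0.21381347 0.12031086] [ 0.88573746 -1.9341049   5.48829957] 2.3814616892673444 5.380165998168583 [ 0.03 -0.07  0.33  0.03  0.03 -0.03]
```

View pics/s7.png

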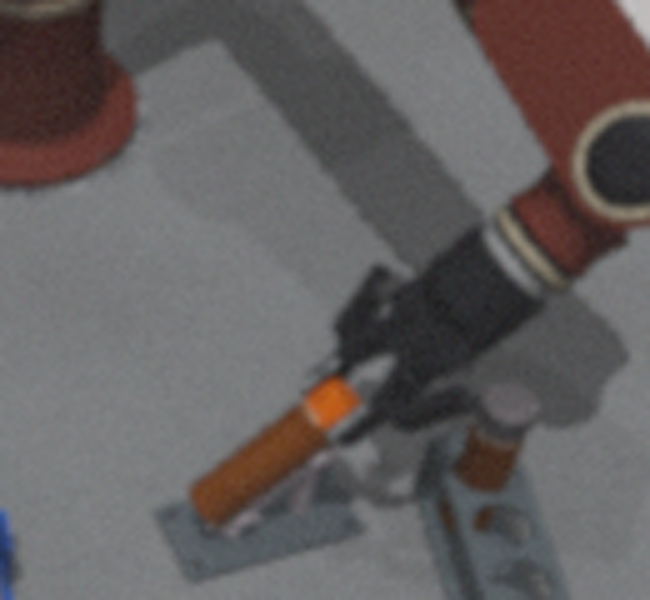

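Emit:
apply_moves:
  rows:
    - [0,0,0,0,0,0]
    - [0,0,0,0,0,0]
    - [0,0,0,0,0,0]
    - [0,0,0,0,0,0]
    - [0,0,0,0,0,0]
  grip: 0.3

```text
t: 9.55
tool_pos: [0.4645, 0.2138, 0.12]
tool_rot: [1.397, 1.992, -0.577]
contact_force: [0.3, 0.9, 0.2]
opening: 0.06
```

```bash
python3 - <<'E'
from h import *
seat=foot+.110*u
w=ctrl.get_image("wrist");o=ctrl.get_obs();f=o["contact_force"];print(o["tool_pos"],f,o["opening"],delta(seat,Rt(20,-45)))
save(w,"w8.png")
E
```

```text
[0.4645551  0.21379122 0.1200746 ] [0.96975408 0.58011742 0.1578708 ] 0.059505117024688324 [ 0.01 -0.05  0.31  0.02  0.03 -0.03]
```

View pics/w8.png

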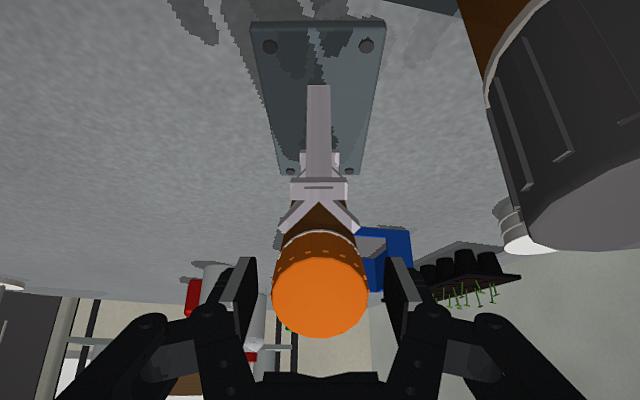

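Emit:
apply_moves:
  rows:
    - [0,0,-2,0,0,0]
    - [0,0,-6,0,0,0]
    - [0,0,-10,0,0,0]
    - [0,0,-12,0,0,0]
    - [0,0,-12,0,0,0]
  grip: 0

```text
t: 10.1
tool_pos: [0.436, 0.2961, 0.2075]
tool_rot: [1.397, 1.992, -0.569]
contact_force: [0.3, -0.8, -0.3]
opening: 0.0856
```

```bash
python3 - <<'E'
from h import *
s=ctrl.get_image("scene");t=ctrl.get_image("top");save(s,"s9.png",(340,80,130,120),5);save(t,"t9.png",(170,190,120,100),5)
P=foot+.062*u
print(P,ctrl.get_obs()["tool_pos"])
print(delta((.485,.18,.32),Rt(20,0)),delta(P+.12*n,Rt(20,45)),delta(P-.0095*n,Rt(20,45)))
# predicted
print("head px",proj(s,foot+.14*u),proj(t,foot+.14*u),"foot",proj(s,foot),proj(t,foot))
E
```

```text
[0.47640663 0.17971208 0.08384062] [0.43511037 0.29346712 0.20417939]
[-1.693e+01  8.400e-01  6.000e-01  3.000e-02  9.030e+00 -1.000e-02] [-12.01  -0.02  17.1    0.03  18.03   0.  ] [ 0.94 -0.05 17.06  0.03 18.03  0.  ]
head px [[408.39112462 158.42452818]] [[197.61161075 255.41986987]] foot [[379.98666097 181.18582979]] [[239.60678881 241.33456589]]
```

View pics/s9.png

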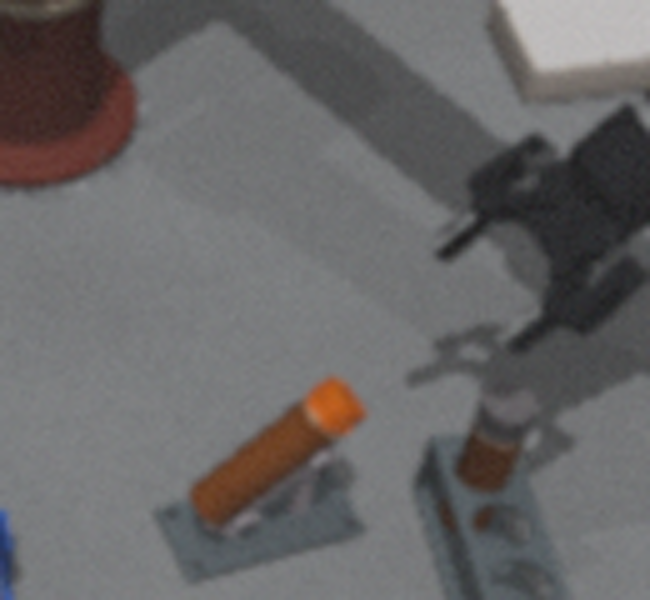

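View pics/t9.png

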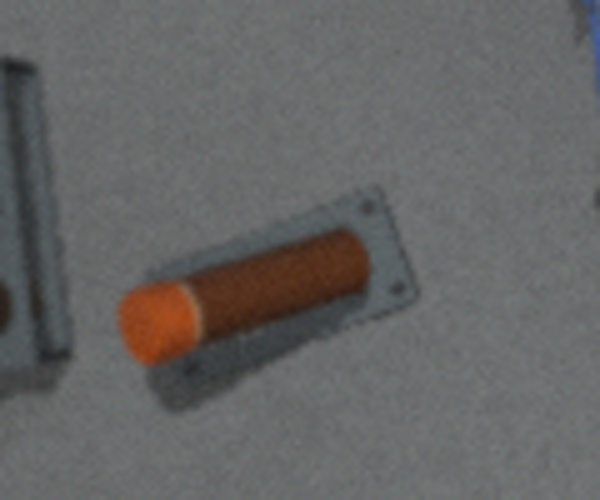

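Emit:
apply_moves:
  rows:
    - [-5,0.2,0,0,1.5,0]
    - [-9,0.4,0,0,3,0]
    - [-13,0.8,0,0,4.5,0]
    - [-16,0.8,0.6,0,6,0]
    - [-17,0.8,0.6,0,7.5,0]
    - [-17,0.8,0.6,0,9,0]
    - [-17,0.8,2,0,10.5,0]
    - [-17,0.8,5,0,12,0]
    - [-16,0.5,8,0,13.5,0]
    - [-15,0.2,11,0,15,0]
    - [-14,0,14,0,16.5,0]
    - [-12,0,17,0,18,0]
    - [-12,0,17,0,18,0]
    - [-12,0,17,0,18,0]
    - [-12,0,17,0,18,0]
    - [-12,0,17,0,18,0]

```text
t: 11.8
tool_pos: [0.5065, 0.1013, 0.1725]
tool_rot: [-1.397, -2.006, -0.583]
contact_force: [-0.6, 0.5, -0.3]
opening: 0.0852
```

```bash
python3 - <<'E'
from h import *
w=ctrl.get_image("wrist");save(w,"w10.png");s=ctrl.get_image("scene");save(s,"s10.png",(320,60,150,140),4.5)
P=foot+.062*u;o=ctrl.get_obs()
print(o["tool_pos"],o["q"],delta(P+.05*n,Rt(20,45)),delta(P-.0095*n,Rt(20,45)))
E
```

```text
[0.50625084 0.10132045 0.17209164] [-0.27376291  0.07026922  1.83832884  0.61822847  1.71920629 -0.68981953] [-0.26 -0.15  7.17  0.05  0.07  0.07] [-0.23 -0.18 13.12  0.05  0.07  0.07]
```

View pics/w10.png

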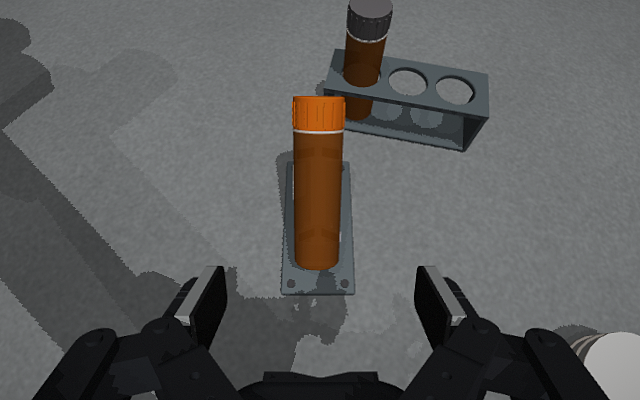

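View pics/s10.png

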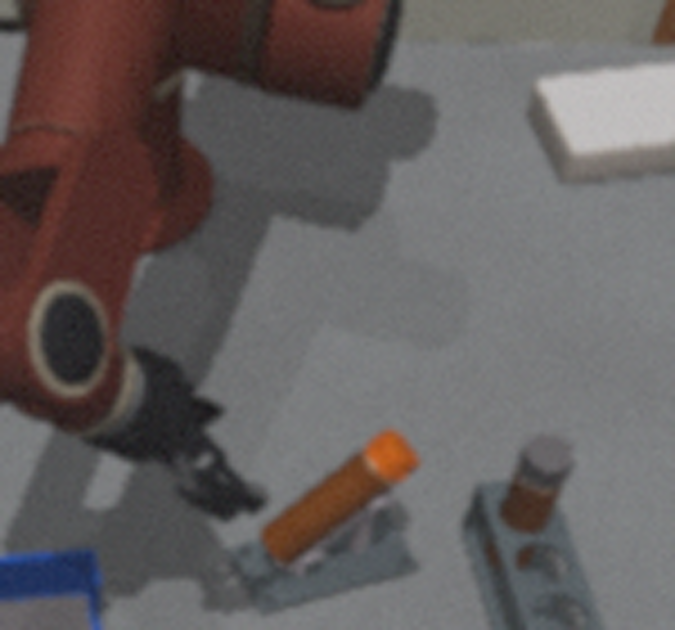

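Emit:
apply_moves:
  rows:
    - [-0.2,-0.1,3,0,0,0]
    - [-0.2,-0.1,7,0,0,0]
    - [-0.2,-0.1,10.5,0,0,0]
    - [-0.2,-0.1,12.5,0,0,0]
    - [-0.2,-0.1,13,0,0,0]
    - [-0.2,-0.1,13,0,0,0]
    - [-0.2,-0.1,13,0,0,0]

```text
t: 12.6
tool_pos: [0.4765, 0.1853, 0.0798]
tool_rot: [-1.397, -2.008, -0.585]
contact_force: [0.2, -0.1, 1.1]
opening: 0.0856
```

```bash
python3 - <<'E'
from h import *
w=ctrl.get_image("wrist");save(w,"w11.png")
P=foot+.062*u;o=ctrl.get_obs()
print(o["tool_pos"],o["contact_force"],delta(P-.0095*n,Rt(20,45)))
E
```

```text
[0.47661911 0.18512776 0.07983905] [ 0.72100669  0.29179076 -0.03559421] [-0.07 -0.21  0.31  0.08  0.09  0.1 ]
```

View pics/w11.png

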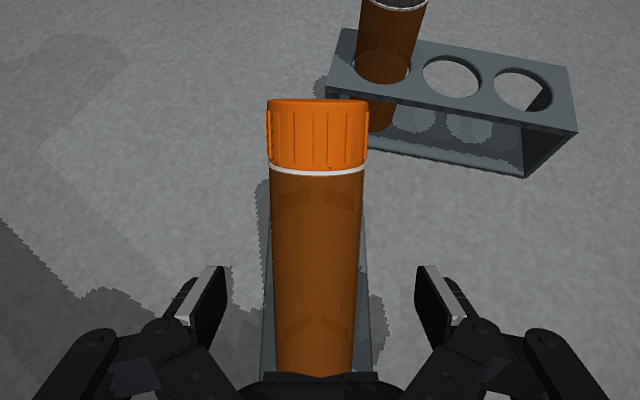

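Emit:
apply_moves:
  rows:
    - [-0.1,-0.15,0.3,0,0,0]
    - [-0.1,-0.15,0.6,0,0,0]
    - [-0.1,-0.15,0.6,0,0,0]

```text
t: 12.95
tool_pos: [0.4741, 0.1878, 0.0748]
tool_rot: [-1.398, -2.008, -0.585]
contact_force: [0.2, 0.2, -0.2]
opening: 0.0851
```

Emit:
apply_moves:
  rows:
    - [0,0,0,0,0,0]
    - [0,0,0,0,0,0]
    - [0,0,0,0,0,0]
    - [0,0,0,0,0,0]
    - [0,0,0,0,0,0]
    - [0,0,0,0,0,0]
    - [0,0,0,0,0,0]
    - [0,0,0,0,0,0]
  grip: 1
  squeeze: 80

```text
t: 13.75
tool_pos: [0.4738, 0.1874, 0.075]
tool_rot: [-1.398, -2.008, -0.584]
contact_force: [-3.0, -4.2, 3.5]
opening: 0.0377
```

```bash
python3 - <<'E'
from h import *
w=ctrl.get_image("wrist");save(w,"w12.png")
P=foot+.062*u;o=ctrl.get_obs()
print(o["tool_pos"],o["contact_force"],o["opening"],delta(P-.0095*n,Rt(20,45)))
E
```

```text
[0.4737925  0.18738824 0.07497315] [-2.57212997 -4.65969102  3.29846554] 0.037802864652265476 [ 0.05 -0.02 -0.25  0.06  0.09  0.09]
```

View pics/w12.png

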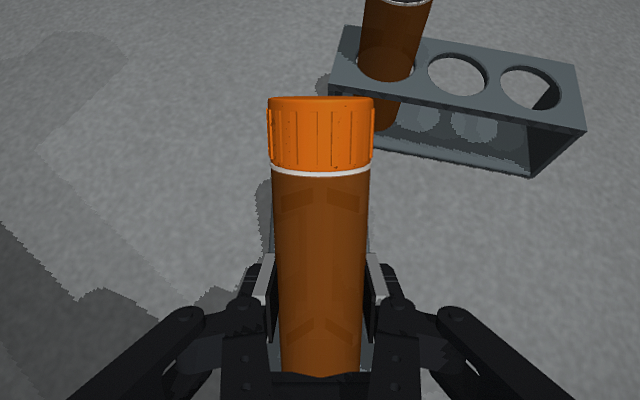

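Emit:
apply_moves:
  rows:
    - [0.2,0,-1,0,0,0]
    - [0.5,0,-4,0,0,0]
    - [0.5,0,-8,0,0,0]
    - [0.5,0,-12,0,0,0]
    - [0.5,0,-12,0,0,0]
    - [0.5,0,-12,0,0,0]

```text
t: 14.4
tool_pos: [0.5015, 0.1109, 0.1646]
tool_rot: [-1.399, -2.009, -0.586]
contact_force: [0.7, -0.3, -0.5]
opening: 0.0372
```

```bash
python3 - <<'E'
from h import *
t=ctrl.get_image("top");save(t,"t13.png",(270,150,90,110),6)
hsv=cv2.cvtColor(t["color"],cv2.COLOR_BGR2HSV)
m=mask(t,(105,120,60),(125,255,255)); 
for st,c,_ in blobs(m,100): print(st,c)
o=ctrl.get_obs();print(o["tool_pos"],o["contact_force"],o["opening"])
E
```

```text
[383 247  17  18 229] [391.08733624 255.63755459]
[ 43 361  45  39 265] [ 72.34339623 373.82264151]
[0.50032408 0.11156069 0.16342511] [-0.04622946  0.60114274 -1.17045875] 0.03773221296576124
```

View pics/t13.png

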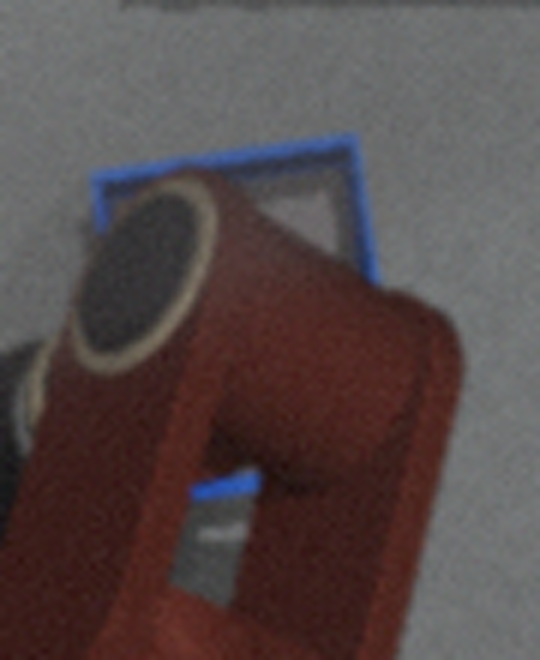

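```bash
python3 - <<'E'
from h import *
t=ctrl.get_image("top"); im=cv2.imread("pics/top0.png")
m=cv2.inRange(cv2.cvtColor(im,cv2.COLOR_BGR2HSV),np.array((105,100,40)),np.array((125,255,255)))
m[:, :280]=0;m[:,345:]=0;m[:165]=0;m[240:]=0
cn=np.vstack(cv2.findContours(m,0,1)[0]);
P=plane(t,cn.reshape(-1,2).astype(float),.059)[:,:2]
r=cv2.minAreaRect(P.astype(np.float32)*1000);print(r)
# edge by fitting sides: angle via long sides
T=ctrl.get_obs();print(T["tool_pos"])
E
```

```text
((598.8426513671875, -67.7069091796875), (163.1601104736328, 130.53021240234375), 7.913675308227539)
[0.49965672 0.11200397 0.1627568 ]
```

```bash
python3 - <<'E'
from h import *
w=ctrl.get_image("wrist");save(w,"w14.png");o=ctrl.get_obs();T=R.from_rotvec(o["tool_rot"])
im=w["color"]; col=im[60:400,320].astype(int)
hsv=cv2.cvtColor(im,cv2.COLOR_BGR2HSV)
# white ring rows on the centre column
rows=[r for r in range(60,400) if hsv[r,320,1]<80 and 120<r<220 and hsv[r,320,2]>130]; print(rows)
def tp(px,zt):
    O,v=ray(w,[px]);O=T.inv().apply(O-o["tool_pos"]);v=T.inv().apply(v[0]);return O+v*(zt-O[2])/v[2]
for r in rows: print(r,tp((320,r),-.032))
for z in(-.03,-.032,-.034):print(tp((321,np.mean(rows)),z))
def plan(yaw): 
    print(delta((.52,.0,.26),Rt(60)))
c=np.array([.5985,-.069]);a=np.deg2rad(7.9);bx=np.array([np.cos(a),np.sin(a)]);by=np.array([-bx[1],bx[0]])
tgt=c+.008*bx+.0375*by
print(tgt,delta((.55,.02,.28),Rt(60)),delta((*tgt,.20),Rt(97.9)))
E
```

```text
[172, 173, 174, 175, 176]
172 [ 0.0554637  -0.00126599 -0.032     ]
173 [ 0.0551129  -0.00126569 -0.032     ]
174 [ 0.05476143 -0.0012654  -0.032     ]
175 [ 0.05440929 -0.0012651  -0.032     ]
176 [ 0.05405647 -0.0012648  -0.032     ]
[ 0.05425152 -0.00091449 -0.03      ]
[ 0.05476162 -0.00092366 -0.032     ]
[ 0.05527173 -0.00093284 -0.034     ]
[ 0.60126991 -0.03075634] [  0.85   1.66 -15.66   3.18  -8.53  -7.53] [ -9.43   4.67 -14.54   6.1   -7.43 -14.68]
```

Emit:
apply_moves:
  rows:
    - [0,0.3,-4,0.5,-1.2,-1.1]
    - [0.2,0.6,-8,0.9,-2.4,-2.2]
    - [0.4,0.9,-12,1.3,-3.6,-3.3]
    - [0.6,1.2,-15,1.8,-4.9,-4.4]
    - [0.8,1.5,-15.7,2.3,-6.2,-5.5]
    - [0.8,1.7,-15.7,2.8,-7.4,-6.6]
    - [0.8,1.7,-15.7,3.2,-8.5,-7.5]
    - [0.8,1.7,-15.7,3.2,-8.5,-7.5]
    - [0.8,1.7,-15.7,3.2,-8.5,-7.5]
    - [0.8,1.7,-15.7,3.2,-8.5,-7.5]

```text
t: 15.55
tool_pos: [0.5503, 0.0195, 0.2787]
tool_rot: [-0.815, -3.027, 0.0]
contact_force: [0.5, -0.5, -1.1]
opening: 0.0375
```

```bash
cat >> h.py <<'E'
bc=np.array([.5985,-.069]);ba=np.deg2rad(7.9);bx=np.array([np.cos(ba),np.sin(ba)]);by=np.array([-bx[1],bx[0]])
E
python3 - <<'E'
from h import *
o=ctrl.get_obs();print(o["tool_pos"],o["tool_rot"],o["q"],o["opening"])
tgt=bc+.010*bx+.0375*by
print(delta((*tgt,.22),Rt(97.9)))
E
```

```text
[0.55029677 0.01951066 0.27872154] [-8.15112318e-01 -3.02714384e+00  1.66723725e-04] [-1.00219419e-01 -1.44754529e-01  1.72543740e+00  9.69265187e-04
  1.56746666e+00 -1.14496366e+00] 0.03747261305119282
[-7.13 -1.65  5.83  0.   -0.08 -7.61]
```

Emit:
apply_moves:
  rows:
    - [-2,-0.5,1.5,0,0,-1.5]
    - [-4,-1,3,0,0,-3]
    - [-6,-1.3,4.5,0,0,-4.5]
    - [-7.1,-1.6,5.8,0,-0.1,-6]
    - [-7.1,-1.6,5.8,0,-0.1,-7.6]
    - [-7.1,-1.6,5.8,0,-0.1,-7.6]
    - [-7.1,-1.6,5.8,0,-0.1,-7.6]

```text
t: 16.25
tool_pos: [0.6034, -0.0305, 0.2199]
tool_rot: [-0.209, 3.134, 0.001]
contact_force: [0.5, 0.6, -0.5]
opening: 0.0372
```

```bash
python3 - <<'E'
from h import *
w=ctrl.get_image("wrist");save(w,"w15.png");s=ctrl.get_image("scene");save(s,"s15.png",(260,60,150,180),4)
o=ctrl.get_obs();tgt=bc+.010*bx+.0375*by
print(o["tool_pos"],o["q"],o["opening"],delta((*tgt,.05),Rt(97.9)))
for nm,l in (("rim",[(sx*.079,sy*.0645) for sx,sy in((1,1),(1,-1),(-1,-1),(-1,1))]),):
    print(nm,proj(w,[[*(bc+a*bx+b*by),.059] for a,b in l]).round(1),proj(s,[[*(bc+a*bx+b*by),.059] for a,b in l]).round(1))
E
```

```text
[ 0.60350708 -0.03009939  0.22060803] [-1.73188286e-01  9.20685288e-03  1.67528321e+00  5.38599152e-04
  1.45483208e+00 -1.87870085e+00] 0.03753323615907781 [ 0.07 -0.03 17.06 -0.    0.03 -0.04]
rim [[347.6 246.7]
 [220.5 247.1]
 [202.6  82.9]
 [351.4  81.3]] [[345.6 217.4]
 [309.2 220.7]
 [305.7 184.3]
 [339.8 181.4]]
```

View pics/w15.png

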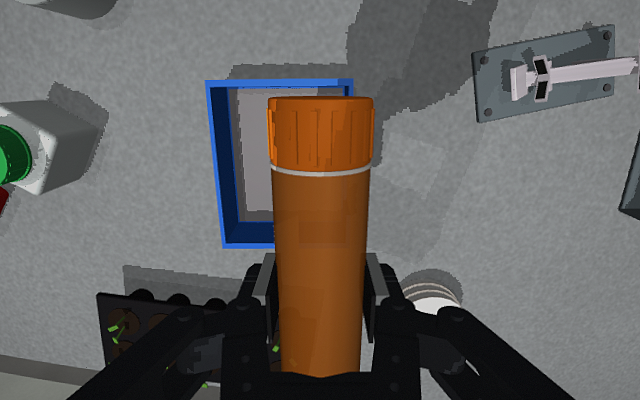

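View pics/s15.png

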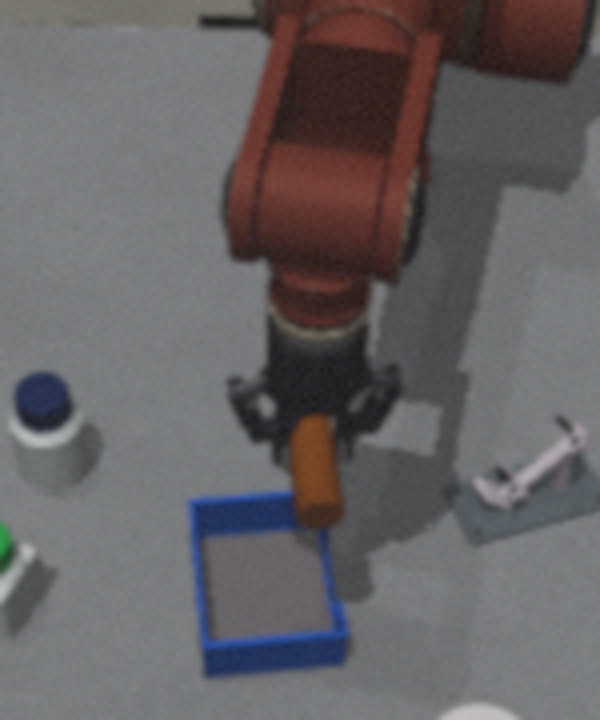

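```bash
python3 - <<'E'
from h import *
w=ctrl.get_image("wrist");save(w,"w16.png",(190,60,180,200),3)
E
```

```text
(no output)
```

View pics/w16.png

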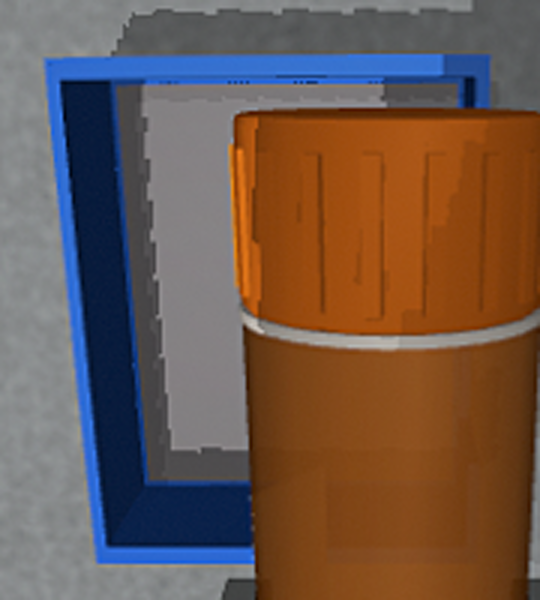

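```bash
python3 - <<'E'
from h import *
w=ctrl.get_image("wrist")
A,B,C=plane(w,[(204.7,79.3),(353,77.7),(222.3,247.3)],.059)
print(A,B,C,np.linalg.norm(A-B),np.linalg.norm(A-C))
f=lambda v:np.rad2deg(np.arctan2(v[1],v[0]))
print(f(C-A),f(B-A)-90,"centre",(B+C)/2, "pred",bc)
E
```

```text
[ 0.52647598 -0.14204938  0.059     ] [ 0.50851901 -0.0148552   0.059     ] [ 0.68661644 -0.11983375  0.059     ] 0.12845548132349202 0.1616740517573197
7.897999818925514 8.035778520354839 centre [ 0.59756772 -0.06734448  0.059     ] pred [ 0.5985 -0.069 ]
```

```bash
sed -i 's/bc=np.array(\[.5985,-.069\])/bc=np.array([.598,-.068])/' h.py; python3 - <<'E'
from h import *
o=ctrl.get_obs();tgt=bc+.010*bx+.037*by
print(o["tool_pos"],delta((*tgt,.08),Rt(97.9)))
E
```

```text
[ 0.60344233 -0.02986819  0.22077151] [ 0.1   0.   14.08 -0.    0.03 -0.02]
```

Emit:
apply_moves:
  rows:
    - [0.1,0,4,0,0,0]
    - [0.1,0,8,0,0,0]
    - [0.1,0,12,0,0,0]
    - [0.1,0,14,0,0,0]
    - [0.1,0,14,0,0,0]
    - [0.1,0,14,0,0,0]

```text
t: 17.05
tool_pos: [0.6033, -0.0299, 0.0816]
tool_rot: [-0.213, 3.131, -0.001]
contact_force: [0.9, 0.6, -1.4]
opening: 0.0377
```

```bash
python3 - <<'E'
from h import *
w=ctrl.get_image("wrist");save(w,"w17.png");s=ctrl.get_image("scene");save(s,"s17.png",(280,140,90,100),6)
o=ctrl.get_obs();tgt=bc+.010*bx+.037*by
print(o["tool_pos"],o["contact_force"],delta((*tgt,.012),Rt(97.9)))
E
```

```text
[ 0.60457859 -0.03023265  0.0834502 ] [ 0.33585458  0.80123834 -0.40102804] [ 0.22  0.06  7.14 -0.02  0.08 -0.02]
```

View pics/w17.png

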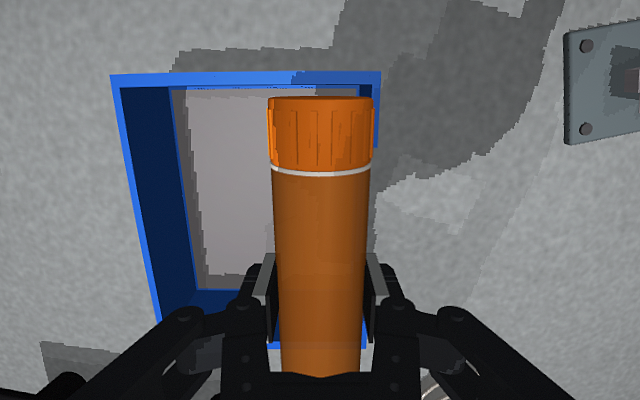

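View pics/s17.png

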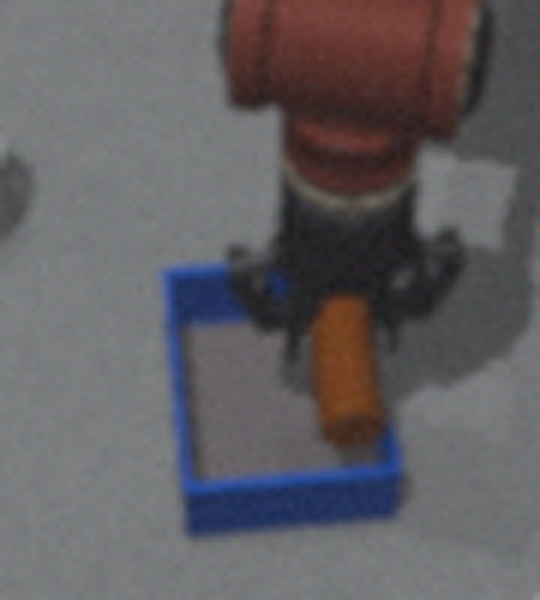

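```bash
python3 - <<'E'
from h import *
w=ctrl.get_image("wrist");save(w,"w18.png",(240,60,160,60),5);o=ctrl.get_obs();T=R.from_rotvec(o["tool_rot"])
for p in((250,86),(250,73),(110,74),(380,72),(357,95),(378,95)):
    P=plane(w,[p],.059)[0];q=P[:2]-bc;print(p,P.round(4),"tool",T.inv().apply(P-o["tool_pos"]).round(4),"box",(q@bx).round(4),(q@by).round(4))
E
```

```text
(250, 86) [ 0.5248 -0.0752  0.059 ] tool [ 0.0853 -0.0337  0.0241] box -0.0734 0.0029
(250, 73) [ 0.519  -0.0757  0.059 ] tool [ 0.0912 -0.0333  0.024 ] box -0.0793 0.0033
(110, 74) [ 0.5274 -0.1431  0.059 ] tool [ 0.092  -0.1013  0.0241] box -0.0803 -0.0647
(380, 72) [ 0.5103 -0.0152  0.059 ] tool [0.0916 0.0277 0.0239] box -0.0796 0.0644
(357, 95) [ 0.5221 -0.0241  0.059 ] tool [0.0811 0.0173 0.024 ] box -0.0691 0.0539
(378, 95) [ 0.5207 -0.0142  0.059 ] tool [0.0811 0.0273 0.024 ] box -0.0691 0.0639
```

View pics/w18.png

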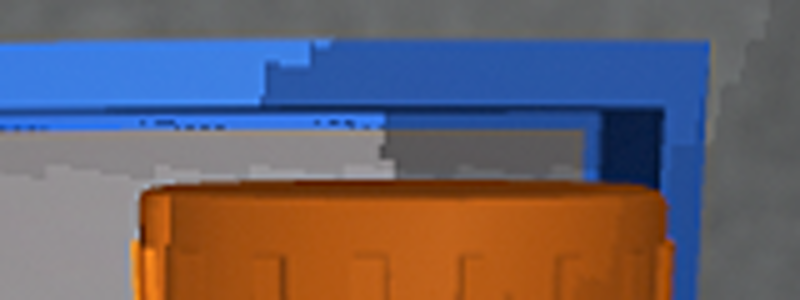

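Emit:
apply_moves:
  rows:
    - [0.2,0,1.5,0,0.1,0]
    - [0.2,0,3,0,0.1,0]
    - [0.2,0,4.5,0,0.1,0]
    - [0.2,0,5.5,0,0.1,0]
    - [0.2,0,6.2,0,0.1,0]
    - [0.2,0,6.5,0,0.1,0]
    - [0.2,0,6.5,0,0.1,0]

```text
t: 17.9
tool_pos: [0.6028, -0.0305, 0.0179]
tool_rot: [0.213, -3.132, 0.003]
contact_force: [-0.2, -0.7, -0.3]
opening: 0.0377
```

```bash
python3 - <<'E'
from h import *
w=ctrl.get_image("wrist");save(w,"w19.png");
o=ctrl.get_obs();tgt=bc+.010*bx+.037*by
print(o["tool_pos"],o["contact_force"],delta((*tgt,.012),Rt(97.9)))
E
```

```text
[ 0.60330488 -0.03059661  0.01861247] [-0.82154855 -0.40490052  0.54419856] [ 0.04  0.07  0.66 -0.02 -0.02 -0.02]
```

View pics/w19.png

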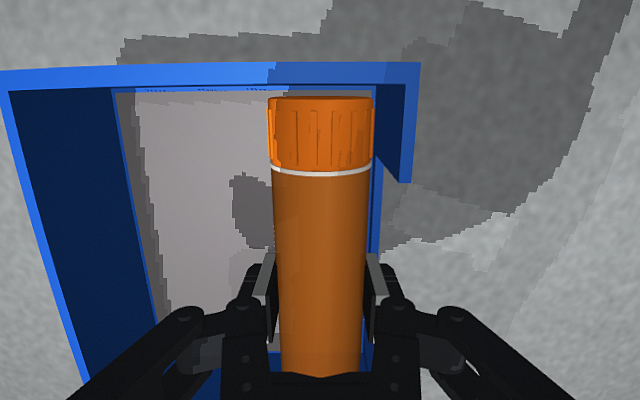

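Emit:
apply_moves:
  rows:
    - [0,0,0.2,0,0,0]
    - [0,0,0.4,0,0,0]
    - [0,0,0.5,0,0,0]
    - [0,0,0.5,0,0,0]

```text
t: 18.35
tool_pos: [0.6033, -0.0306, 0.0136]
tool_rot: [0.213, -3.133, 0.003]
contact_force: [-0.4, 0.2, -1.2]
opening: 0.0377
```

Emit:
apply_moves:
  rows:
    - [0,0,0.1,0,0,0]
    - [0,0,0.2,0,0,0]
    - [0,0,0.2,0,0,0]

```text
t: 18.65
tool_pos: [0.6037, -0.0307, 0.0132]
tool_rot: [0.213, -3.133, 0.003]
contact_force: [-4.0, -0.3, 7.1]
opening: 0.0375
```

Emit:
apply_moves:
  rows:
    - [0,0,0,0,0,0]
    - [0,0,0,0,0,0]
    - [0,0,0,0,0,0]
    - [0,0,0,0,0,0]
    - [0,0,0,0,0,0]
  grip: 0.3

```text
t: 19.15
tool_pos: [0.6035, -0.0307, 0.013]
tool_rot: [0.213, -3.133, 0.003]
contact_force: [0.2, -0.9, -0.1]
opening: 0.0598
```

```bash
python3 - <<'E'
from h import *
w=ctrl.get_image("wrist");save(w,"w20.png");
o=ctrl.get_obs()
print(o["tool_pos"],o["contact_force"],o["opening"])
E
```

```text
[ 0.60353365 -0.03067299  0.01300225] [ 0.45785639 -0.06158946  0.17832764] 0.05958989924280762
```

View pics/w20.png

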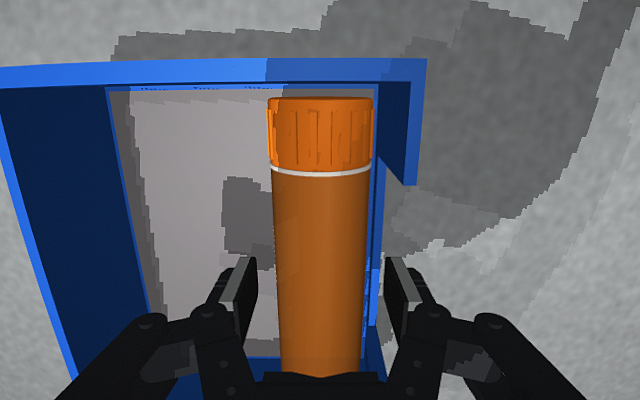

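Emit:
apply_moves:
  rows:
    - [0,0,-1.5,0,0,0]
    - [0,0,-4,0,0,0]
    - [0,0,-8,0,0,0]
    - [0,0,-12,0,0,0]
    - [0,0,-16,0,0,0]
    - [0,0,-20,0,0,0]
    - [0,0,-20,0,0,0]

```text
t: 19.9
tool_pos: [0.6077, -0.0309, 0.2229]
tool_rot: [-0.213, 3.122, -0.009]
contact_force: [0.2, -0.6, 0.2]
opening: 0.0596
```

```bash
python3 - <<'E'
from h import *
w=ctrl.get_image("wrist");save(w,"w21.png");t=ctrl.get_image("top");save(t,"t21.png",(270,140,250,150),3.2)
f=lambda x,y:(340+x/4-.4,130+y/4-.4)
P=plane(t,[f(215,215),f(297,245),f(263,332),f(180,292)],.068);print(P,P.mean(0))
for i in range(4):
    d=P[(i+1)%4]-P[i];print(np.linalg.norm(d),np.rad2deg(np.arctan2(d[1],d[0])))
print("red",plane(t,[(441.1,167.6),(439.7,263.9)],.09))
print(delta((.45,-.281,.22),Rt(40)),delta((.52,-.2,.28),Rt(60)))
E
```

```text
[[ 0.65169058 -0.30341557  0.068     ]
 [ 0.62965858 -0.36147491  0.068     ]
 [ 0.56796925 -0.33540321  0.068     ]
 [ 0.59698839 -0.27706765  0.068     ]] [ 0.6115767  -0.31934033  0.068     ]
0.062099082951564744 -110.78043962664424
0.06697244408612567 157.089668380986
0.06515480611393071 63.55185621613551
0.06071690572765222 -25.71831697978413
red [[ 0.69239217 -0.43500643  0.09      ]
 [ 0.42419844 -0.42193885  0.09      ]]
[ 1.873e+01 -2.273e+01 -3.800e-01 -2.000e-02  4.000e-02  1.156e+01] [ 10.68 -15.68  -6.39  -0.03   0.04   7.56]
```

View pics/w21.png

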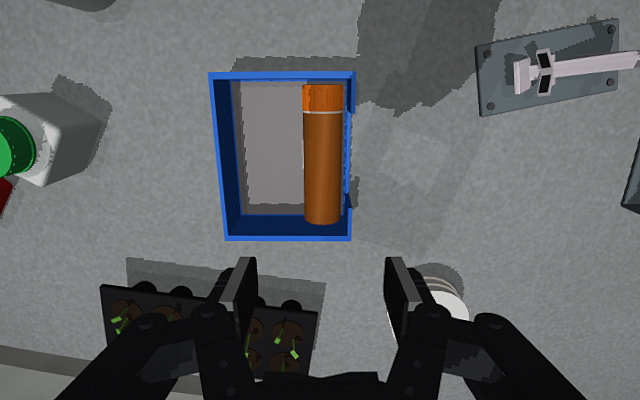

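View pics/t21.png

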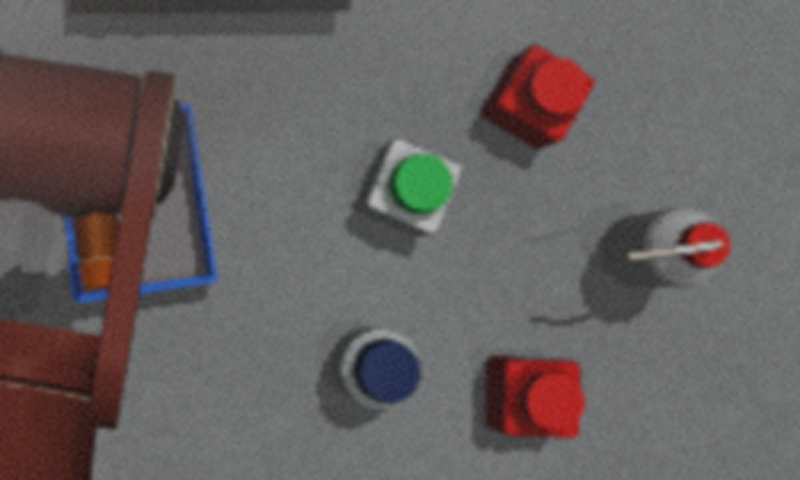

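Emit:
apply_moves:
  rows:
    - [3,-4,-2,0,0,1.5]
    - [6,-8,-4,0,0,3]
    - [9,-12,-5,0,0,4.5]
    - [12,-15,-5,0,0,6]
    - [15,-18.5,-5,0,0,7.5]
    - [18,-22,-5,0,0,9]
    - [18.7,-22.7,-4,0,0,10.5]
    - [18.7,-22.7,-4,0,0,11.5]
    - [18.7,-22.7,-4,0,0,11.5]
    - [18.7,-22.7,-4,0,0,11.5]
  grip: 0

```text
t: 21.0
tool_pos: [0.4497, -0.2801, 0.2549]
tool_rot: [1.317, 2.85, -0.001]
contact_force: [-0.8, 0.0, -0.2]
opening: 0.0858
```

```bash
python3 - <<'E'
from h import *
w=ctrl.get_image("wrist");save(w,"w22.png");o=ctrl.get_obs();print(o["tool_pos"],o["q"])
for st,c,mm in blobs(mask(w,(100,100,40),(130,255,255)),100): print(st,c,plane(w,[c],.116),plane(w,[c],.11))
for st,c,mm in blobs(mask(w,(45,100,40),(80,255,255)),100): print("g",st,c,plane(w,[c],.104))
E
```

```text
[ 0.45002775 -0.28003849  0.25537244] [-6.96857300e-01 -1.91392081e-01  1.80504538e+00 -4.24297639e-04
  1.52538551e+00 -1.40213054e+00]
[ 449    2  191  198 9381] [549.01524358 108.11150197] [[ 0.55032114 -0.10354975  0.116     ]] [[ 0.55365038 -0.10112707  0.11      ]]
[ 288  158   59   57 2530] [317.13952569 186.69130435] [[ 0.44673566 -0.28242104  0.116     ]] [[ 0.44785451 -0.28381527  0.11      ]]
g [ 384  271   37   53 1358] [402.10014728 296.83799705] [[ 0.59348438 -0.31913452  0.104     ]]
```

View pics/w22.png

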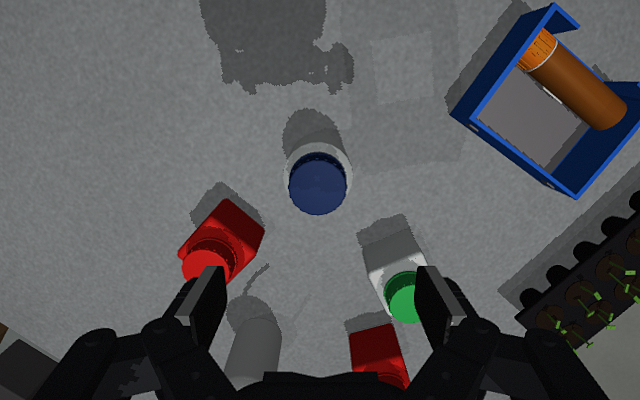

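```bash
python3 - <<'E'
from h import *
print(delta((.4485,-.282,.093),Rt(40)))
E
```

```text
[-1.000e-02 -2.400e-01  1.624e+01  0.000e+00  3.000e-02  8.000e-02]
```

Emit:
apply_moves:
  rows:
    - [0,-0.2,4,0,0,0]
    - [0,-0.2,8,0,0,0]
    - [0,-0.2,12,0,0,0]
    - [0,-0.2,15,0,0,0]
    - [0,-0.2,16.2,0,0,0]
    - [0,-0.2,16.2,0,0,0]
    - [0,-0.2,16.2,0,0,0]

```text
t: 21.75
tool_pos: [0.4498, -0.2822, 0.095]
tool_rot: [1.314, 2.848, -0.003]
contact_force: [-0.3, -0.5, -0.1]
opening: 0.0854
```

```bash
python3 - <<'E'
from h import *
w=ctrl.get_image("wrist");save(w,"w23.png");o=ctrl.get_obs();print(o["tool_pos"],o["contact_force"],delta((.4485,-.282,.093),Rt(40)))
E
```

```text
[ 0.45015883 -0.28258376  0.09570402] [0.47469201 0.47827972 0.60892852] [ 0.15 -0.09  0.27  0.01  0.07  0.09]
```

View pics/w23.png

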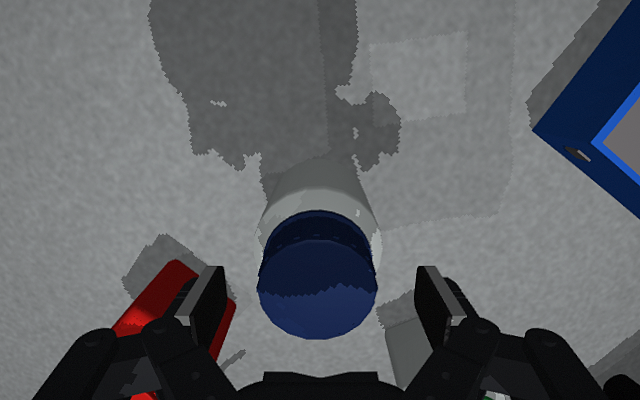

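```bash
python3 - <<'E'
from h import *
w=ctrl.get_image("wrist");o=ctrl.get_obs();T=R.from_rotvec(o["tool_rot"])
for p in((318,339),(257,289),(378,289),(318,239),(318,289)):
    P=plane(w,[p],.116)[0];print(p,P.round(4),T.inv().apply(P-o["tool_pos"]).round(4))
E
```

```text
(318, 339) [ 0.4645 -0.3029  0.116 ] [-0.0247 -0.0023 -0.0199]
(257, 289) [ 0.4272 -0.2993  0.116 ] [ 0.0021 -0.0283 -0.0201]
(378, 289) [ 0.4667 -0.2658  0.116 ] [ 0.0021  0.0235 -0.0201]
(318, 239) [ 0.4318 -0.2644  0.116 ] [ 0.0258 -0.0021 -0.0202]
(318, 289) [ 0.447  -0.2824  0.116 ] [ 0.0022 -0.0022 -0.0201]
```

Emit:
apply_moves:
  rows:
    - [0.15,-0.2,0.2,0,0,0]
    - [0.15,-0.2,0.25,0,0,0]
    - [0.15,-0.2,0.25,0,0,0]

```text
t: 22.15
tool_pos: [0.4479, -0.2832, 0.0941]
tool_rot: [1.314, 2.845, -0.004]
contact_force: [0.2, 1.2, -0.2]
opening: 0.0852
```

Emit:
apply_moves:
  rows:
    - [0,0,0,0,0,0]
    - [0,0,0,0,0,0]
    - [0,0,0,0,0,0]
    - [0,0,0,0,0,0]
    - [0,0,0,0,0,0]
    - [0,0,0,0,0,0]
  grip: 1
  squeeze: 80

```text
t: 22.75
tool_pos: [0.4485, -0.2835, 0.0948]
tool_rot: [1.313, 2.844, -0.004]
contact_force: [1.9, 0.3, 4.5]
opening: 0.0498
```

Emit:
apply_moves:
  rows:
    - [0,0,-1,0,0,0]
    - [0,0,-3,0,0,0]
    - [0,0,-7,0,0,0]
    - [0,0,-11,0,0,0]
    - [0,0,-14,0,0,0]
    - [0,0,-14,0,0,0]

```text
t: 23.35
tool_pos: [0.4491, -0.2841, 0.2403]
tool_rot: [1.31, 2.836, -0.008]
contact_force: [0.7, 0.3, -1.6]
opening: 0.0497
```

```bash
python3 - <<'E'
from h import *
w=ctrl.get_image("wrist");save(w,"w24.png");s=ctrl.get_image("scene");save(s,"s24.png",(200,60,170,160),4);o=ctrl.get_obs();print(o["tool_pos"],o["contact_force"],o["opening"],o["q"])
E
```

```text
[ 0.44711811 -0.28235879  0.2342547 ] [ 0.3888038  -0.24638863 -3.60798299] 0.049836026086009545 [-7.03888528e-01 -1.87245217e-01  1.83649085e+00 -2.94379628e-04
  1.48360851e+00 -1.40947780e+00]
```

View pics/w24.png

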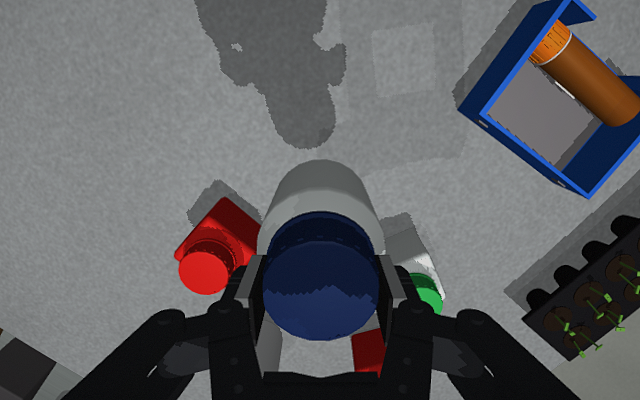

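View pics/s24.png

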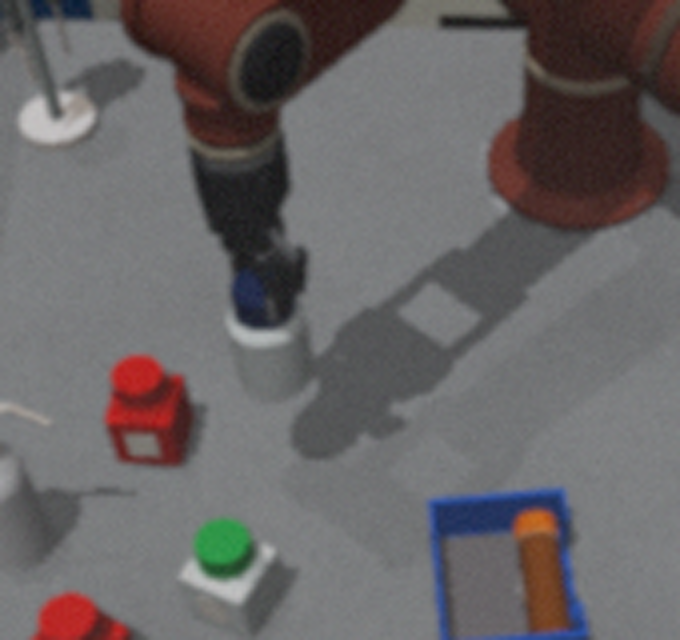

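```bash
python3 - <<'E'
from h import *
tg=bc-.0375*bx-.0235*by
print(tg,delta((*tg,.24),Rt(97.9)))
E
```

```text
[ 0.56408584 -0.09643114] [  6.56  20.96  -0.61  -0.04   0.1  -11.49]
```

Emit:
apply_moves:
  rows:
    - [1,3,-0.6,0,0,-1.5]
    - [2,6,-0.6,0,0,-3]
    - [3,9,-0.6,0,0,-4.5]
    - [4,12,-0.6,0,0,-6]
    - [5,15,-0.6,0,0,-7.5]
    - [6,18,-0.6,0,0,-9]
    - [6.5,20.5,-0.6,0,0.1,-10.5]
    - [6.6,21,-0.6,0,0.1,-11.5]
    - [6.6,21,-0.6,0,0.1,-11.5]
    - [6.6,21,-0.6,0,0.1,-11.5]
    - [6.6,21,-0.6,0,0.1,-11.5]

```text
t: 24.55
tool_pos: [0.5632, -0.0963, 0.2385]
tool_rot: [0.214, -3.13, 0.003]
contact_force: [0.7, -0.6, -2.7]
opening: 0.0496
```

```bash
python3 - <<'E'
from h import *
tg=bc-.0375*bx-.0235*by
w=ctrl.get_image("wrist");save(w,"w25.png");o=ctrl.get_obs();print(o["tool_pos"],o["contact_force"],o["opening"],delta((*tg,.17),Rt(97.9)))
E
```

```text
[ 0.56339042 -0.09641725  0.23895099] [-0.46751557 -0.35237149 -1.90497535] 0.04924687070257727 [-0.09  0.    6.89 -0.02 -0.04 -0.02]
```

View pics/w25.png

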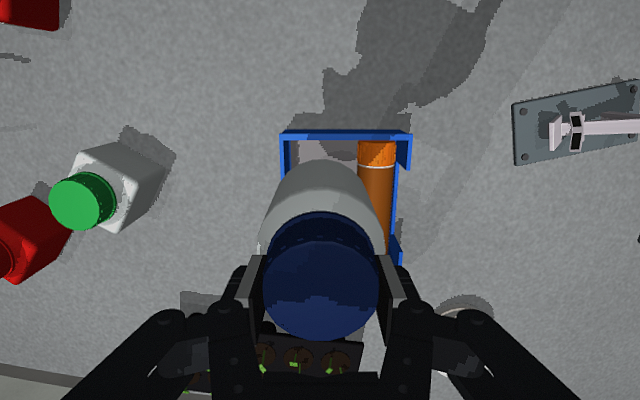

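Emit:
apply_moves:
  rows:
    - [-0.1,0,3,0,0,0]
    - [-0.1,0,6,0,0,0]
    - [-0.1,0,7,0,0,0]
    - [-0.1,0,7,0,0,0]
    - [-0.1,0,7,0,0,0]

```text
t: 25.1
tool_pos: [0.5648, -0.0969, 0.1703]
tool_rot: [0.213, -3.133, 0.005]
contact_force: [0.6, 0.5, -1.7]
opening: 0.0496
```

```bash
python3 - <<'E'
from h import *
tg=bc-.0375*bx-.0235*by
w=ctrl.get_image("wrist");save(w,"w26.png");o=ctrl.get_obs();print(o["tool_pos"],o["contact_force"],o["opening"],delta((*tg,.0985),Rt(97.9)))
T=R.from_rotvec(o["tool_rot"])
for p in((257,115),(417,115)):
    P=plane(w,[p],.059)[0];print(p,T.inv().apply(P-o["tool_pos"]).round(4),((P[:2]-bc)@bx).round(4),((P[:2]-bc)@by).round(4))
E
```

```text
[ 0.56521326 -0.09696154  0.17101569] [-0.14524986 -0.14855183 -2.04743515] 0.04990780966921986 [ 0.1   0.09  7.25 -0.04 -0.   -0.02]
(257, 115) [ 0.0656 -0.0472  0.1122] -0.1022 -0.0716
(417, 115) [0.0657 0.0718 0.1118] -0.1021 0.0474
```

View pics/w26.png

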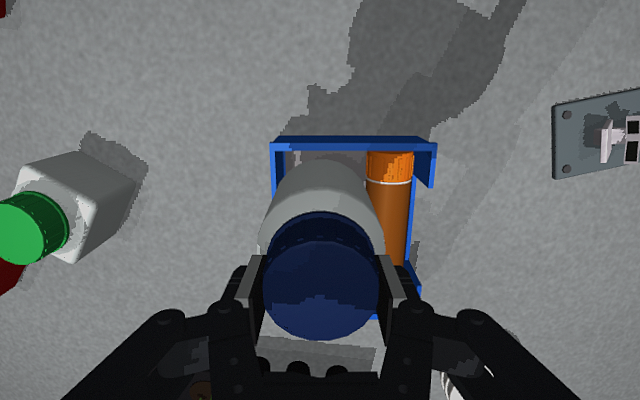

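Emit:
apply_moves:
  rows:
    - [0.1,0.1,1,0,0,0]
    - [0.1,0.1,2,0,0,0]
    - [0.1,0.1,3,0,0,0]
    - [0.1,0.1,4,0,0,0]
    - [0.1,0.1,5,0,0,0]
    - [0.1,0.1,5.5,0,0,0]
    - [0.1,0.1,5.5,0,0,0]

```text
t: 25.85
tool_pos: [0.5633, -0.0961, 0.1145]
tool_rot: [0.213, -3.132, 0.004]
contact_force: [0.2, 0.4, -2.0]
opening: 0.0492
```

```bash
python3 - <<'E'
from h import *
tg=bc-.0375*bx-.0235*by
w=ctrl.get_image("wrist");save(w,"w27.png");o=ctrl.get_obs();print(o["tool_pos"],o["contact_force"],o["opening"],delta((*tg,.0985),Rt(97.9)))
E
```

```text
[ 0.56382572 -0.09620054  0.11537189] [ 0.14413588 -0.20073108 -1.86900136] 0.04970060393671942 [-0.03 -0.02  1.69 -0.03 -0.02 -0.02]
```

View pics/w27.png

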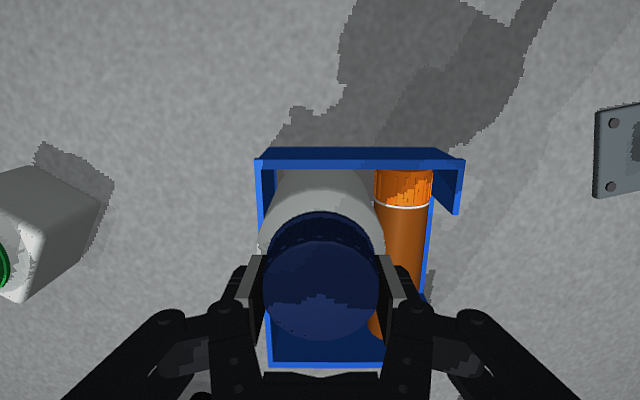

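Emit:
apply_moves:
  rows:
    - [0,0,0.5,0,0,0]
    - [0,0,1.0,0,0,0]
    - [0,0,1.3,0,0,0]
    - [0,0,1.4,0,0,0]
    - [0,0,1.4,0,0,0]

```text
t: 26.4
tool_pos: [0.5637, -0.0962, 0.1012]
tool_rot: [0.213, -3.133, 0.005]
contact_force: [-0.6, 0.4, -2.6]
opening: 0.0499
```

Emit:
apply_moves:
  rows:
    - [0,0,0.1,0,0,0]
    - [0,0,0.2,0,0,0]
    - [0,0,0.2,0,0,0]

```text
t: 26.7
tool_pos: [0.5636, -0.0962, 0.0991]
tool_rot: [0.213, -3.133, 0.005]
contact_force: [0.2, 1.0, -1.9]
opening: 0.0493
```

Emit:
apply_moves:
  rows:
    - [0,0,0.1,0,0,0]
    - [0,0,0.2,0,0,0]
    - [0,0,0.2,0,0,0]

```text
t: 27.0
tool_pos: [0.5643, -0.0962, 0.0991]
tool_rot: [0.213, -3.134, 0.005]
contact_force: [-4.3, 1.0, 6.9]
opening: 0.0498
```

Emit:
apply_moves:
  rows:
    - [0,0,0,0,0,0]
    - [0,0,0,0,0,0]
    - [0,0,0,0,0,0]
    - [0,0,0,0,0,0]
    - [0,0,0,0,0,0]
  grip: 0.1

```text
t: 27.5
tool_pos: [0.5643, -0.0962, 0.0989]
tool_rot: [0.213, -3.134, 0.005]
contact_force: [-0.7, 0.5, -0.2]
opening: 0.077
```

Emit:
apply_moves:
  rows:
    - [0,0,-1,0,0,0]
    - [0,0,-4,0,0,0]
    - [0,0,-8,0,0,0]
    - [0,0,-12,0,0,0]
    - [0,0,-15,0,0,0]
    - [0,0,-15,0,0,0]

```text
t: 28.1
tool_pos: [0.5671, -0.0966, 0.2565]
tool_rot: [-0.213, 3.124, -0.011]
contact_force: [0.2, 0.0, 1.4]
opening: 0.0769
```

```bash
python3 - <<'E'
from h import *
w=ctrl.get_image("wrist");save(w,"w28.png");o=ctrl.get_obs();print(o["tool_pos"],o["q"],o["contact_force"],o["opening"])
for st,c,mm in blobs(mask(w,(105,100,30),(130,255,255)),100): print(st,c,plane(w,[c],.12))
for y in(67,-23): print(y,delta((.605,-.318,.25),Rt(y)))
E
```

```text
[ 0.56589879 -0.09624313  0.2531805 ] [-0.29660349 -0.08505271  1.7126783  -0.00302345  1.50659344 -2.00326192] [-0.53762043  0.21670163 -0.42234463] 0.0770190516845723
[ 283  121  128  146 8541] [335.79100808 196.02177731] [[ 0.57334162 -0.08340028  0.12      ]]
67 [ -0.86 -22.5    0.45  -0.05   0.08   6.16]
-23 [ -0.86 -22.5    0.45   0.03   0.11  24.16]
```

View pics/w28.png

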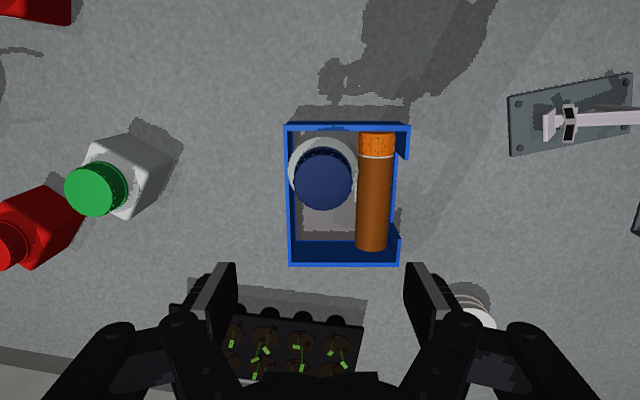

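Emit:
apply_moves:
  rows:
    - [0,-4,0,0,0,1]
    - [-0.2,-8,0,0,0,2.5]
    - [-0.4,-12,0,0,0,4]
    - [-0.6,-16,0,0,0,5]
    - [-0.9,-20,0,0,0,6.1]
    - [-0.9,-22.5,0,0,0,6.1]
    - [-0.9,-22.5,0,0,0,6.1]
    - [-0.9,-22.5,0,0,0,6.1]
  grip: 0

```text
t: 28.95
tool_pos: [0.6047, -0.3177, 0.2526]
tool_rot: [0.619, 3.076, -0.003]
contact_force: [0.1, -0.2, 0.5]
opening: 0.0857
```

```bash
python3 - <<'E'
from h import *
w=ctrl.get_image("wrist");save(w,"w29.png");o=ctrl.get_obs();print(o["tool_pos"],o["q"],o["contact_force"],o["opening"])
for st,c,mm in blobs(mask(w,(45,100,30),(80,255,255)),300): print(st,c,plane(w,[c],.104)); x,y=st[0],st[1]; save(w,"w29c.png",(max(0,x-60),max(0,y-80),200,170),4)
E
```

```text
[ 0.60485533 -0.31704973  0.25311935] [-5.91544374e-01  1.71818421e-01  1.44805717e+00 -2.97612086e-04
  1.51633124e+00 -1.76630020e+00] [ 0.585627   -0.50699323  0.30952476] 0.08518233180591628
[ 295  155   55   59 2540] [321.84527559 183.82992126] [[ 0.60476552 -0.31729623  0.104     ]]
```

View pics/w29.png

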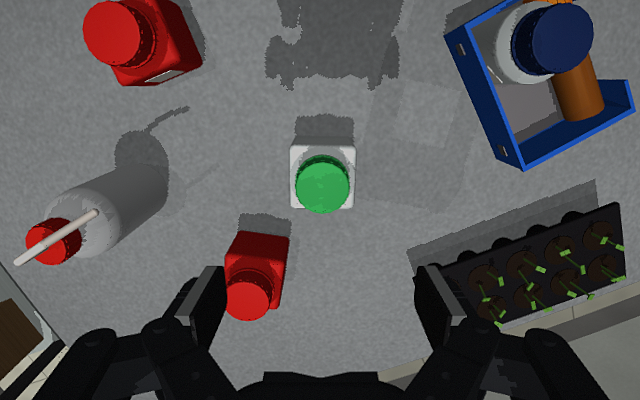

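View pics/w29c.png

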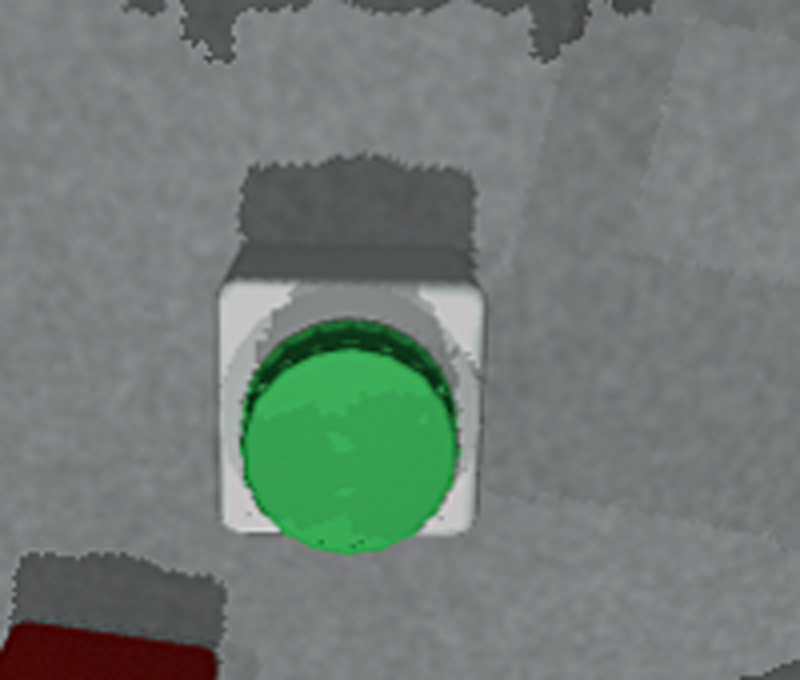

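```bash
python3 - <<'E'
from h import *
w=ctrl.get_image("wrist");o=ctrl.get_obs();T=R.from_rotvec(o["tool_rot"])
f=lambda x,y:(235+x/4-.4,75+y/4-.4)
P=plane(w,[f(219,284),f(486,289),f(474,534),f(225,532)],.069)
for i in range(4):
    d=P[(i+1)%4]-P[i];print(np.linalg.norm(d),np.rad2deg(np.arctan2(d[1],d[0])))
print(P.mean(0), plane(w,[f(352,450)],.104))
tg=plane(w,[f(352,450)],.104)[0]
print(delta((tg[0],tg[1],.083),Rt(67)))
E
```

```text
0.0654995727251052 66.23289763658451
0.06415800245683578 -23.521323492112757
0.06493710922784857 -113.17878470080733
0.06482963636563017 156.97627535258889
[ 0.60918809 -0.31772456  0.069     ] [[ 0.6083152 -0.3173177  0.104    ]]
[-0.22  0.1  17.06 -0.02  0.07  0.07]
```

Emit:
apply_moves:
  rows:
    - [-0.3,0.1,4,0,0,0]
    - [-0.3,0.1,8,0,0,0]
    - [-0.3,0.1,12,0,0,0]
    - [-0.3,0.1,15.5,0,0,0]
    - [-0.3,0.1,16.5,0,0,0]
    - [-0.3,0.1,16.7,0,0,0]
    - [-0.3,0.1,16.7,0,0,0]

```text
t: 29.75
tool_pos: [0.61, -0.3176, 0.0886]
tool_rot: [0.614, 3.073, -0.006]
contact_force: [-0.3, -0.3, -0.1]
opening: 0.0856
```

```bash
python3 - <<'E'
from h import *
w=ctrl.get_image("wrist");save(w,"w30.png");o=ctrl.get_obs();T=R.from_rotvec(o["tool_rot"]);print(o["tool_pos"],o["contact_force"])
m=mask(w,(45,100,90),(80,255,255))
for st,c,mm in blobs(m,500):
    b=st[1]+st[3]; cx=st[0]+st[2]/2; print(st,c)
    for p in((cx,b),(st[0],b-st[2]*.42),(st[0]+st[2],b-st[2]*.42)): print(T.inv().apply(plane(w,[p],.104)[0]-o["tool_pos"]).round(4))
E
```

```text
[ 0.61050573 -0.31811618  0.08953716] [ 1.05480175  0.2597047  -0.04281405]
[ 271  236   98   31 1175] [319.95234043 249.40765957]
[ 0.0111 -0.0008 -0.0146]
[ 0.0305 -0.021  -0.0147]
[ 0.0305  0.0194 -0.0148]
[ 263  270  112   60 4749] [317.45946515 298.56285534]
[-0.0228 -0.0013 -0.0142]
[ 0.0029 -0.026  -0.0144]
[ 0.003   0.0235 -0.0145]
```

View pics/w30.png

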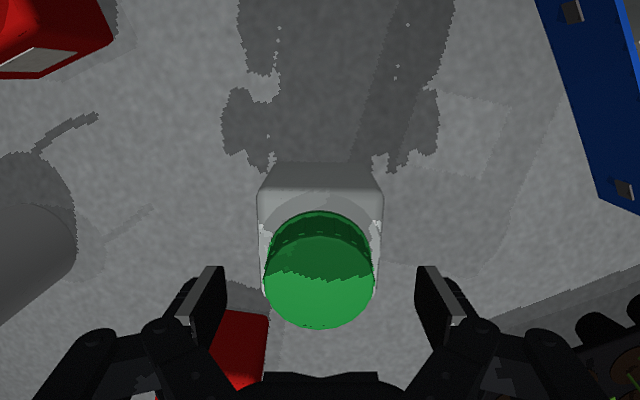

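Emit:
apply_moves:
  rows:
    - [0.2,-0.1,0.3,0,0,0]
    - [0.2,-0.1,0.5,0,0,0]
    - [0.2,-0.1,0.5,0,0,0]

```text
t: 30.1
tool_pos: [0.6086, -0.3186, 0.0854]
tool_rot: [0.614, 3.07, -0.007]
contact_force: [0.2, 0.0, -0.2]
opening: 0.0849
```

Emit:
apply_moves:
  rows:
    - [0,0,0,0,0,0]
    - [0,0,0,0,0,0]
    - [0,0,0,0,0,0]
    - [0,0,0,0,0,0]
    - [0,0,0,0,0,0]
    - [0,0,0,0,0,0]
  grip: 1
  squeeze: 80

```text
t: 30.7
tool_pos: [0.6092, -0.3188, 0.0862]
tool_rot: [0.614, 3.068, -0.008]
contact_force: [1.2, 0.5, 3.0]
opening: 0.0472
```

```bash
python3 - <<'E'
from h import *
w=ctrl.get_image("wrist");save(w,"w31.png");o=ctrl.get_obs();print(o["tool_pos"],o["contact_force"],o["opening"])
E
```

```text
[ 0.60923728 -0.31881444  0.08619312] [1.54719961 0.32407786 3.81448043] 0.04721569130645306
```

View pics/w31.png

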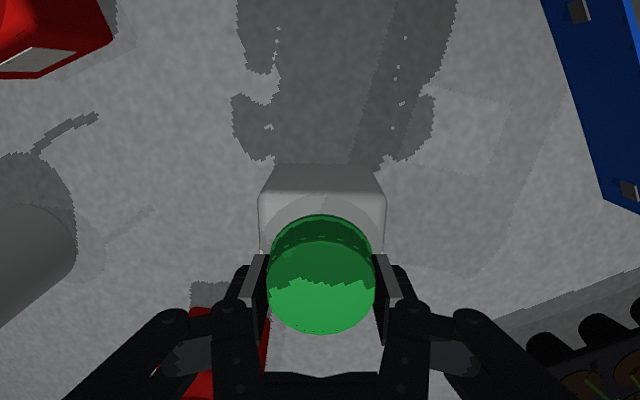

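Emit:
apply_moves:
  rows:
    - [0,0,-1,0,0,0]
    - [0,0,-3,0,0,0]
    - [0,0,-7,0,0,0]
    - [0,0,-11,0,0,0]
    - [0,0,-14,0,0,0]
    - [0,0,-14,0,0,0]

```text
t: 31.35
tool_pos: [0.6095, -0.3192, 0.2326]
tool_rot: [0.612, 3.06, -0.014]
contact_force: [0.8, -0.1, -0.7]
opening: 0.0472
```

```bash
python3 - <<'E'
from h import *
o=ctrl.get_obs();print(o["tool_pos"],o["contact_force"],o["opening"])
tg=bc+.0375*bx-.0235*by;print(tg,delta((*tg,.22),Rt(98.1)))
E
```

```text
[ 0.60945594 -0.31917297  0.23260358] [ 0.76248598 -0.07134691 -0.71880298] 0.047207891197601756
[ 0.63837405 -0.0861228 ] [ 6.32 22.63  1.01 -0.12  0.23 -6.15]
```

Emit:
apply_moves:
  rows:
    - [1,4,0,0,0,-1]
    - [2,8,0,0,0,-2]
    - [3.5,12,0,0,0.1,-3]
    - [4.5,16,0.3,0,0.1,-4]
    - [5.5,20,0.6,-0.1,0.2,-5]
    - [6.3,22.6,1,-0.1,0.2,-6.1]
    - [6.3,22.6,1,-0.1,0.2,-6.1]
    - [6.3,22.6,1,-0.1,0.2,-6.1]
    - [6.3,22.6,1,-0.1,0.2,-6.1]

```text
t: 32.25
tool_pos: [0.6378, -0.0873, 0.2189]
tool_rot: [-0.213, 3.134, -0.003]
contact_force: [0.5, -0.1, -1.9]
opening: 0.0476
```

```bash
python3 - <<'E'
from h import *
w=ctrl.get_image("wrist");save(w,"w32.png");o=ctrl.get_obs();print(o["tool_pos"],o["contact_force"],o["opening"])
tg=bc+.0375*bx-.0235*by;print(tg,delta((*tg,.17),Rt(98.1)))
E
```

```text
[ 0.63805388 -0.08760109  0.21936076] [ 0.39012386  0.09777818 -1.8536213 ] 0.04719224685286462
[ 0.63837405 -0.0861228 ] [-0.05  0.15  4.94 -0.03  0.01 -0.07]
```

View pics/w32.png

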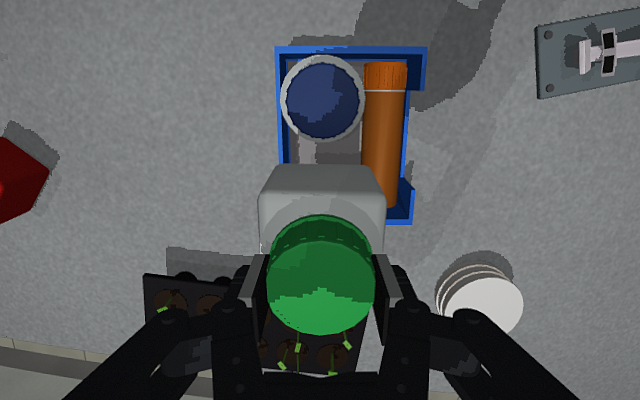

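```bash
python3 - <<'E'
from h import *
w=ctrl.get_image("wrist");save(w,"w33.png",(260,30,180,200),4)
f=lambda p,z:(lambda q:(p,(q@bx).round(4),(q@by).round(4)))(plane(w,[p],z)[0][:2]-bc)
m=mask(w,(105,100,50),(130,255,255))
print("round cap",f((322,98),.12),f((286,98),.12),f((360,98),.12),f((322,139),.12))
print("tube L/R cap end",f((364,75),.024),f((407,75),.024),"foot end",f((360,200),.024),f((398,205),.024))
print("rim corners",f((275,46),.059),f((427,46),.059))
E
```

```text
round cap ((322, 98), np.float64(-0.0403), np.float64(-0.0241)) ((286, 98), np.float64(-0.0404), np.float64(-0.0492)) ((360, 98), np.float64(-0.0403), np.float64(0.0024)) ((322, 139), np.float64(-0.0118), np.float64(-0.0241))
tube L/R cap end ((364, 75), np.float64(-0.0586), np.float64(0.0163)) ((407, 75), np.float64(-0.0588), np.float64(0.0575)) foot end ((360, 200), np.float64(0.0675), np.float64(0.0167)) ((398, 205), np.float64(0.0733), np.float64(0.0579))
rim corners ((275, 46), np.float64(-0.0808), np.float64(-0.0633)) ((427, 46), np.float64(-0.0811), np.float64(0.0643))
```

View pics/w33.png

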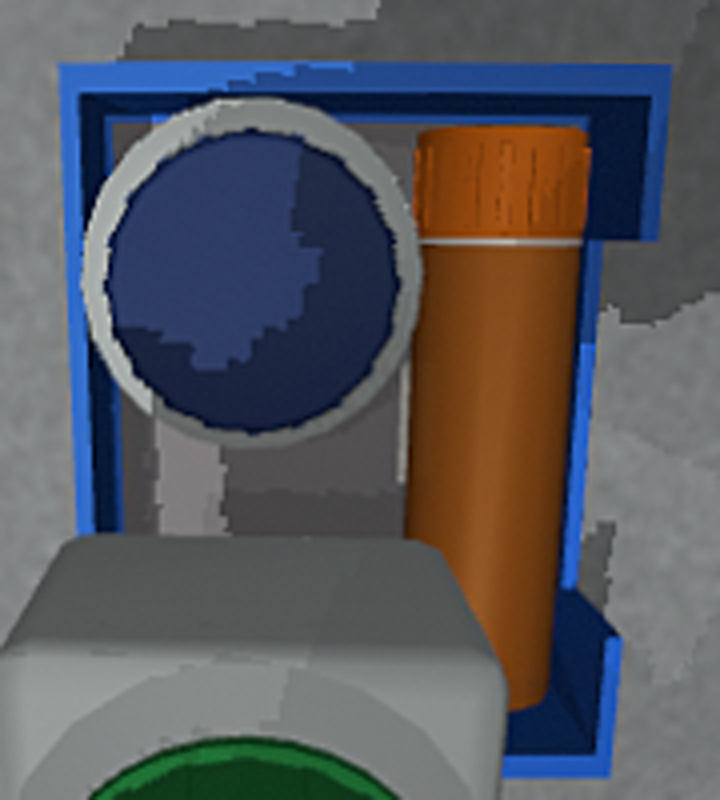

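```bash
python3 - <<'E'
from h import *
tg=bc+.0365*bx-.022*by;print(delta((*tg,.16),Rt(98.1)))
E
```

```text
[ 0.07  0.32  5.97 -0.03  0.02 -0.07]
```

Emit:
apply_moves:
  rows:
    - [0.1,0.3,2,0,0,0]
    - [0.1,0.3,4,0,0,0]
    - [0.1,0.3,5.5,0,0,0]
    - [0.1,0.3,6,0,0,0]
    - [0.1,0.3,6,0,0,0]
    - [0.1,0.3,6,0,0,0]

```text
t: 32.95
tool_pos: [0.6375, -0.0854, 0.1607]
tool_rot: [-0.211, 3.131, -0.004]
contact_force: [0.1, 0.2, -2.1]
opening: 0.0473
```

```bash
python3 - <<'E'
from h import *
w=ctrl.get_image("wrist");save(w,"w34.png");s=ctrl.get_image("scene");save(s,"s34.png",(280,140,90,100),6);o=ctrl.get_obs();print(o["tool_pos"],o["contact_force"])
tg=bc+.0365*bx-.022*by;print(delta((*tg,.090),Rt(98.1)))
E
```

```text
[ 0.63776284 -0.08526003  0.16125502] [ 0.72963175  0.0476894  -1.68357021]
[ 0.08  0.08  7.13 -0.04  0.04 -0.07]
```

View pics/w34.png

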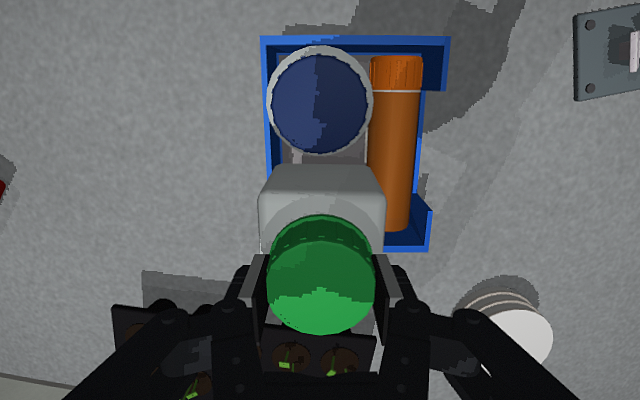

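View pics/s34.png

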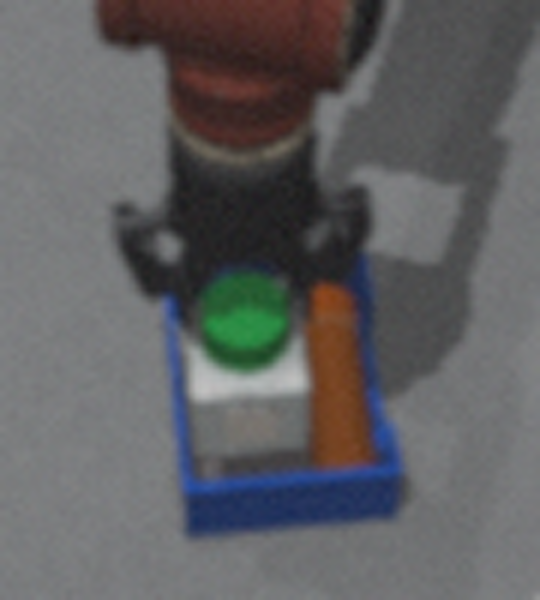

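Emit:
apply_moves:
  rows:
    - [0.1,0.1,0.8,0,0,-0.1]
    - [0.1,0.1,1.5,0,0,-0.1]
    - [0.1,0.1,2.2,0,0,-0.1]
    - [0.1,0.1,3,0,0,-0.1]
    - [0.1,0.1,3.5,0,0,-0.1]
    - [0.1,0.1,3.5,0,0,-0.1]

```text
t: 33.65
tool_pos: [0.6359, -0.0843, 0.1245]
tool_rot: [-0.226, 3.132, -0.004]
contact_force: [-0.1, 0.4, -1.8]
opening: 0.0476
```

```bash
python3 - <<'E'
from h import *
w=ctrl.get_image("wrist");save(w,"w35.png");o=ctrl.get_obs();print(o["tool_pos"],o["contact_force"])
tg=bc+.0365*bx-.022*by;print(delta((*tg,.090),Rt(98.1)))
E
```

```text
[ 0.6363386  -0.08437616  0.12533095] [ 0.410909   -0.56187964 -1.70489847]
[-0.07 -0.04  3.53 -0.03  0.03  0.03]
```

View pics/w35.png

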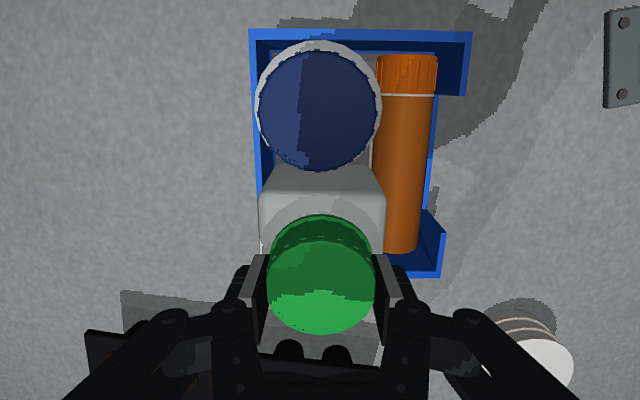

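Emit:
apply_moves:
  rows:
    - [-0.1,0,0.7,0,0,0]
    - [-0.1,0,1.4,0,0,0]
    - [-0.1,0,2.1,0,0,0]
    - [-0.1,0,2.6,0,0,0]
    - [-0.1,0,2.9,0,0,0]
    - [-0.1,0,2.9,0,0,0]

```text
t: 34.3
tool_pos: [0.637, -0.0842, 0.0955]
tool_rot: [-0.226, 3.132, -0.004]
contact_force: [-0.5, 0.3, -2.7]
opening: 0.0477
```

Emit:
apply_moves:
  rows:
    - [0,0,0.1,0,0,0]
    - [0,0,0.3,0,0,0]
    - [0,0,0.4,0,0,0]
    - [0,0,0.4,0,0,0]

```text
t: 34.7
tool_pos: [0.6369, -0.0842, 0.0914]
tool_rot: [-0.226, 3.132, -0.003]
contact_force: [-0.1, 0.1, -2.3]
opening: 0.0472
```

Emit:
apply_moves:
  rows:
    - [0,0,0.1,0,0,0]
    - [0,0,0.2,0,0,0]
    - [0,0,0.2,0,0,0]

```text
t: 35.0
tool_pos: [0.6374, -0.0842, 0.0905]
tool_rot: [-0.226, 3.131, -0.004]
contact_force: [-1.9, 0.8, 3.7]
opening: 0.0472
```

Floor contact (about +6 N). Release and rise.

Emit:
apply_moves:
  rows:
    - [0,0,0,0,0,0]
    - [0,0,0,0,0,0]
    - [0,0,0,0,0,0]
    - [0,0,0,0,0,0]
    - [0,0,0,0,0,0]
  grip: 0.1

```text
t: 35.5
tool_pos: [0.6373, -0.0843, 0.0904]
tool_rot: [-0.226, 3.131, -0.004]
contact_force: [-0.5, -1.0, 0.2]
opening: 0.0768
```

Emit:
apply_moves:
  rows:
    - [0,0,-1,0,0,0]
    - [0,0,-4,0,0,0]
    - [0,0,-8,0,0,0]
    - [0,0,-12,0,0,0]
    - [0,0,-16,0,0,0]
    - [-4,0,-18,0,0,0]
    - [-6,0,-18,0,0,0]
    - [-6,0,-18,0,0,0]

```text
t: 36.3
tool_pos: [0.6982, -0.075, 0.2723]
tool_rot: [-0.227, 3.128, -0.005]
contact_force: [-0.7, -0.3, -0.3]
opening: 0.077
```

```bash
python3 - <<'E'
from h import *
w=ctrl.get_image("wrist");save(w,"w36.png");s=ctrl.get_image("scene");save(s,"s36.png",(270,130,110,110),6);t=ctrl.get_image("top");save(t,"t36.png",(270,150,90,100),6);o=ctrl.get_obs();print(o["t"],o["tool_pos"],o["contact_force"],o["opening"])
E
```

```text
36.45 [ 0.69547244 -0.07525949  0.26983721] [-0.1129516   0.85478945 -0.37431528] 0.07713981003285382
```

View pics/w36.png

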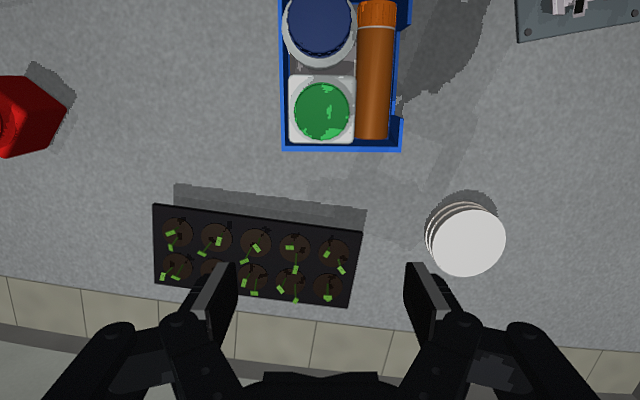

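View pics/s36.png

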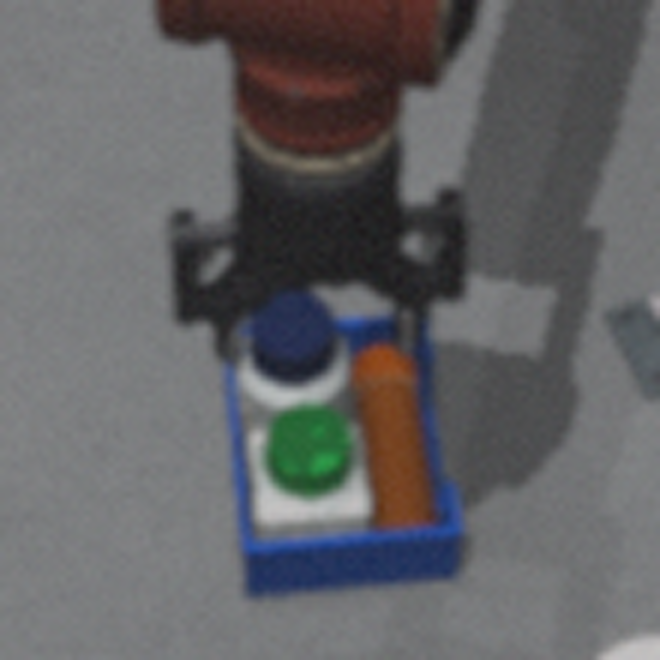

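View pics/t36.png

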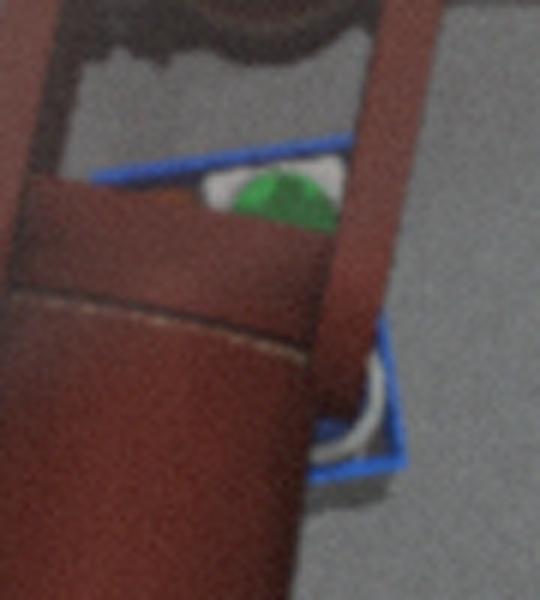

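```bash
python3 - <<'E'
from h import *
w=ctrl.get_image("wrist");s=ctrl.get_image("scene");t=ctrl.get_image("top")
f=lambda p,z:(lambda q:((q@bx).round(4),(q@by).round(4)))(plane(w,[p],z)[0][:2]-bc)
for st,c,_ in blobs(mask(w,(45,100,30),(80,255,255)),600): 
    print("green",st,c,f(c,.108))
    cs=[b for b in blobs(mask(s,(45,100,30),(80,255,255)),60) if 300<b[1][0]<350][0][1]; print("tri cap",tri(w,c,s,cs))
print("body",[f(p,.074) for p in((289,75),(356,75),(355,144),(289,142))])
print("dishes",plane(w,[(467,243)],.044),plane(t,[(246,146)],.044))
save(t,"t37.png",(130,120,400,170),2)
E
```

```text
green [ 293   87   57   58 2521] [320.6790956  115.16382388] (np.float64(0.0348), np.float64(-0.0213))
tri cap (array([ 0.63670494, -0.08298895,  0.09052513]), np.float64(0.0022179616480096824))
body [(np.float64(-0.0001), np.float64(-0.0518)), (np.float64(-0.0004), np.float64(0.0123)), (np.float64(0.0658), np.float64(0.0137)), (np.float64(0.0642), np.float64(-0.0532))]
dishes [[0.7652742  0.11690979 0.044     ]] [[0.76879496 0.12017025 0.044     ]]
```

View pics/t37.png

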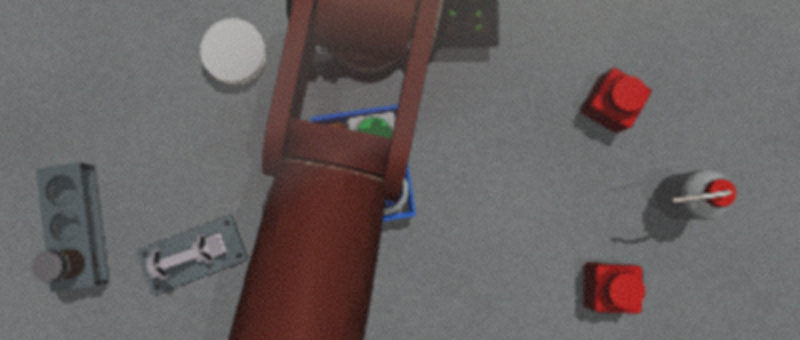

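```bash
python3 - <<'E'
from station import ctrl
print(ctrl.finish_job())
E
```

```text
the job is handed in; nothing more can be done
None
```

I packed all three items into the blue box and handed the job in at about 36.5 s. `finish_job()` gives no verdict, so the checks below are my own measurements.

**What I did:** I took the orange-capped tube out of the rack by its cap, leaned it in the slant rest and let go. I then took it round the body and laid it along the wall with the cut-out. After that I set the blue-capped round bottle and the green-capped square bottle in the other half, each held by the cap and lowered until it touched the floor (about 6–9 N).

**Last checks:**
- **Tube:** it spans about y 17 to 57 mm in the box, seen lying flat on the floor beside the wall.
- **Round bottle:** at about (-39, -24) mm in the box, upright.
- **Square bottle:** at about (34, -21) mm in the box, upright and squared to the walls.
- **Floor contact:** both bottles touched down within 1 mm of the expected tool height.
- **Bystanders and arm:** the grey-capped tube, wash bottle and dishes look unmoved. The gripper was open and clear of everything.

**One check that disagreed:** finding the green cap's height from two views gave about 91 mm, where 108 mm is expected. The same kind of estimate, then from the top and scene views, read 12 mm low when that bottle stood on the bench, so I relied on the contact height instead.

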